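# Jack a welded frame up to the height pointer

## Task

Fit the loose crank fully home on the square of the jack's slanted shaft and wind it clockwise (seen looking onto the shaft end) until the jack lifts the near bar of the welded frame level with the tip of the height pointer beside it. Leave the crank on the shaft, raise the frame with the jack only (do not touch it with the robot or shove it out of place), and leave the other tools where they lie.

Things in the scene. Friction and masses are not known exactly. Their poses are not given: they have to be found in the camera images.
- shaft_seat (a point): Centre of the flat collar face (40 mm dia) at the top of the jack's grey neck, fixed. z points out along the crank shaft, which leans 30 deg from vertical, towards -x of jack (the robot). Clockwise turning, looking onto the shaft end (against z), raises the jack 10 mm a turn; anticlockwise lowers it. The shaft turns stiffly (0.3 N m, 5 N at the crank's grip) and stays where it is left.
- crank_mouth (a point): Mouth of the loose crank's socket, centre of the underside of its hub. The crank (about 0.45 kg, balanced) stands on the hub, z up along its axis; x points along its arm to the turning grip. Hub 34 x 34 x 38 mm high; socket 16 x 16 mm, sides along x and y, 33 mm deep. Arm 22 mm wide, top 46 mm above the mouth, to x = +72 mm; counterweight 30 mm dia at x = -46 mm, top 51 mm up.
- crank_boss (a point): Centre of the square steel boss above the crank's hub, 67 mm above the mouth on the axis; same axes as crank_mouth. Boss 24 x 24 mm (sides along x and y), from 46 to 88 mm above the mouth: take the crank here to carry it.
- crank_grip (a point): Centre of the crank's round wooden grip, parallel to the crank's axis at x = +60 mm, 73 mm above the mouth; same axes as crank_mouth. Grip 20 mm dia, from 48 to 98 mm above the mouth; it turns freely on its pin, so a hand that keeps its own direction can carry it round in a circle.
- ram_top (a point): Centre of the top face of the jack's round pad (46 mm dia), z up; it starts 4 to 8 mm below the frame's near bar.
- frame_end (a point): Point on the top face of the welded frame's near bar, mid-width, 20 mm from the end beside the pointer. The frame (about 2.2 kg, box section 40 wide x 30 mm high, near bar 260 mm long, far bar 205 mm beyond) lies loose on two near posts and a far rest; x points from near to far bar. Jacked up under its near bar, it tips about the far rest.
- pointer_tip (a point): Tip of the steel height pointer beside that end of the near bar, on its top face; fixed, z up. It stands 7 to 17 mm above the near bar's top at the start, about 10 mm off the bar's end. The bar is at height when its top face is level with this tip.
- jack: Base plate of the jack fixture, 370 x 300 mm, fixed; origin on the table under the jack pad, x from the shaft side towards the far rest, z up.
- frame: The welded frame as a whole; origin under the middle of its near bar.
- ram: The jack's round ram with its pad, which rises straight up as the shaft is wound; origin at the centre of the pad's top.
- square: Bystander: grey triangular magnetic welding square, 110 mm sides, 20 mm high; leave alone.
- grinder: Bystander: angle grinder, about 290 mm long, lying on its 112 mm disc; leave alone.
- hammer: Bystander: hammer with wooden handle, lying; leave alone.
- shaft_tip (a point): End of the shaft, on its axis, 31 mm out from the collar; axes as shaft_seat. From the collar: a steel square 14 x 14 mm for 22 mm, then a round nose, 14 mm dia for 3 mm, tapering to 7 mm dia. The angle at which the square stands differs each time and is not given here, so it must be seen or felt.
- neck: The fixed grey neck, origin and axes as shaft_seat. Fitting: the socket goes over the nose at any angle, then stops on the square's shoulder with its mouth 22 mm from the collar, until the crank is turned to within about 8 deg of the square (repeats every 90 deg); then it slides on until its mouth meets the collar. A circle of 75 mm radius about the shaft is clear for the crank.
Not all that is in view belongs to the job. What is shaped like the part that bears crank_mouth but purple or turquoise is not meant.

How it is judged:
By the outcome, as a careful person would: the job done as asked, in the order asked, and still so for the second after the job is handed in, with the robot touching nothing.
It also fails if it takes over 72 s, if anything falls off the work surface, if the arm or the gripper's body presses on something with over 40 N, if the wrist force passes 120 N, or if a joint passes its speed limit or range.

## Robot

A 7-joint arm with a two-finger parallel gripper is mounted at the origin on the work surface. World frame = base frame: x ahead of the robot, y to its left, z up, the work surface at z = 0. Lengths are in m, angles in rad, forces in N, time in s.
With the tool pointing down it reaches from about 0.4 to 0.85 m from the base axis. Payload 6.9 kg.
Tool frame: the origin (TCP) lies at the very end of the fingers, on their centre line; the grasp point (between the pads) lies 19 mm behind it (bot.pinch_z is the z of the grasp point in the tool frame, in m); z points along the fingers, y is the line along which they close (so a half turn about z gives the same grasp; the last joint's range is limited). The gripper opens to 85 mm and grips with 20 to 120 N. Pads are 22 mm wide; open, the fingers measure 114 mm over their backs; the gripper's body (76 mm by 85 mm) begins 54 mm behind the grasp point. The pads swing forward as they close: fully open they stand 13 mm farther back than shut.
Start: joints at [-1.109, 0.507, -0.238, 1.5, 0.126, 1.149, -0.155], TCP at [0.218, 0.586, 0.195] pointing down, gripper open.
Joint ranges: [-3.08, 3.08], [-0.24, 2.05], [-1.43, 1.35], [0, 2.5], [-1.52, 4.66], [0.17, 1.96], [-2.89, 2.89]. Speed limits (rad/s): [2.39, 2.39, 3.14, 3.14, 3.14, 3.14, 3.14].

## Interface

Orientations are given as a 3x3 rotation matrix whose columns are the frame's x, y, z axes.
In Python, from rig import bot, camera, ticket, spot_in, regions_of gives the robot as it stands.
- The arm moves only by the shell command python3 -m creep 'ROWS' [OPENING] [FORCE]. ROWS is JSON, one flat list of numbers, 6 for each row, row after row: the shift along the tool's x, y, z in mm, then the turn, a rotation vector about the tool's x, y, z in rad. A call has 1 to 20 rows; each row is the pose to reach, as a shift and turn from the pose commanded when the call began, along the tool's axes at that moment; what a row does not reach only later rows make up. A row lasts 1/8 s, in which the tool goes at most 62.5 mm and 10.7 degrees, less where a joint would pass 70% of its speed; a pose out of reach is approached as far as the arm can. A call with a gripper value outside its range is refused whole. OPENING is the closure, from 0 (fully open) to 1 (shut), set as the call begins (- or left out, the last holds). The fingers move at their own pace and stop on an object; FORCE is the grip in N (left out, the last holds). Time passes only in rows, so rows that repeat a pose let the fingers close. It gives the time, the measured TCP pose, the force, the opening and the grip force at its end, in the units of the state.
- bot.sense(): the state, without advancing time (a new reading comes with each control period).
- camera(name): name is "scene" or "top" or "wrist"; returns a dict with "frame" (420x560x3 uint8, red, green, blue), "depth" (420x560 float32, m along the optical axis (not along the pixel's ray), 0 where there is no reading), "vfov" (degrees; the focal length in pixels is half the picture's height over the tangent of half this angle, whatever the lens; pixels are square), "cx", "cy" (the principal point, pixels), "world_from_camera" (4x4, takes a point from camera to world coordinates). Camera axes: x right, y down, z forward; pixel columns grow to the right and rows downward; lengths in m; the calibration is good to about 2 mm. A picture is of the moment at which its call begins.
- ticket.close_job(): hands the job in; it is judged then, once.
Trained networks look in a picture, given as the dict that the camera call returned (one of the last four; its "shot" number tells which), for a name from the list of things; names that differ only in an ending like _2 or _b are one class to them, and where a whole thing is asked for, a point or a joint stands for the part that bears it (a point fixed in the world has none). Each returns a list of dicts, best first, with "confidence" (0 to 1); they miss things now and then, are a little off and sometimes report something else, mostly with a low value. They report only what shows in the picture. A call takes as long as a camera call. They do not tell look-alikes from the thing itself.
- spot_in(thing, picture): "extent" ([centre column, centre row, width, height] in pixels, round what is visible of it).
- regions_of(thing, picture): "region" (420x560 bool, what is visible of it) and "extent" ([centre column, centre row, width, height] in pixels, round what is visible of it).
The state is a dict: "t": time; "joints": joint angles; "qd": joint speeds; "tau": joint torques, N m; "ee_pos": TCP position; "eef_rot": TCP orientation; "wrist_force": force on the tool from outside, world axes, zero at the start; "ft_torque": the same for the moment, N m; "grip_width": finger opening in m; "grasp_force": force on a finger pad.
Only numpy, scipy, OpenCV 4.12 (cv2) and the standard library are available. Lean on these libraries where they do the work, as an engineer would, in place of code of your own. Each camera call takes 0.05 s, during which the arm holds its last target. There are 200 camera calls.

## Working session

There is one attempt and no reset: what is moved stays moved. The work goes in short steps, Python scripts to look and compute and a shell command to move; the robot and the scene stay as the last step left them, time stands still between calls to the robot, and variables do not carry over. Pictures are saved under pics/ and viewed, at most 10 in all, crops included, and the job is handed in when it is done.

```bash
ls; mkdir -p pics
cat > h.py <<'E'
import numpy as np, cv2
from rig import bot, camera, ticket, spot_in, regions_of
def K(c):
    f=c["frame"].shape[0]/2/np.tan(np.radians(c["vfov"])/2); return f,c["cx"],c["cy"]
def cloud(c):
    f,cx,cy=K(c); d=c["depth"]; v,u=np.indices(d.shape)
    P=np.stack([(u-cx)/f*d,(v-cy)/f*d,d],-1); T=np.asarray(c["world_from_camera"])
    W=P@T[:3,:3].T+T[:3,3]; W[d<=0]=np.nan; return W
def proj(c,p):
    f,cx,cy=K(c); T=np.asarray(c["world_from_camera"]); q=(np.asarray(p)-T[:3,3])@T[:3,:3]
    return q[...,0]/q[...,2]*f+cx, q[...,1]/q[...,2]*f+cy
def save(n,im,s=1):
    cv2.imwrite("pics/"+n,cv2.resize(im[...,::-1],None,fx=s,fy=s,interpolation=cv2.INTER_CUBIC))
E
python3 - <<'E'
from h import *
np.set_printoptions(precision=3,suppress=True)
for n in ["scene","top"]:
    c=camera(n); save(n+"1.png",c["frame"]); W=cloud(c); np.savez(n+"1.npz",W=W,T=c["world_from_camera"],v=c["vfov"],cx=c["cx"],cy=c["cy"])
    print(n,c["vfov"],np.asarray(c["world_from_camera"]).round(3).tolist())
    for t in ["crank_mouth","crank_boss","crank_grip","shaft_seat","shaft_tip","ram_top","frame_end","pointer_tip"]:
        for r in spot_in(t,c)[:2]:
            e=r["extent"]; print(t,round(r["confidence"],2),np.round(e),W[int(e[1]),int(e[0])])
a=cv2.imread("pics/scene1.png");b=cv2.imread("pics/top1.png")
print(bot.sense()["eef_rot"])
E
```

```text
pics
scene 55.115956872028725 [[0.825, 0.422, -0.375, 0.934], [0.564, -0.626, 0.538, -0.573], [-0.007, -0.656, -0.755, 0.908], [0.0, 0.0, 0.0, 1.0]]
crank_mouth 0.81 [169. 285.  46.  44.] [ 0.437 -0.322  0.089]
crank_mouth 0.7 [179. 232.  42.  36.] [ 0.342 -0.192  0.08 ]
crank_boss 0.86 [276. 366.  54.  33.] [ 0.75  -0.334  0.077]
crank_boss 0.82 [172. 285.  42.  49.] [ 0.44  -0.319  0.087]
crank_grip 0.96 [181. 232.  40.  39.] [ 0.346 -0.188  0.084]
crank_grip 0.89 [276. 370.  60.  40.] [ 0.749 -0.334  0.054]
shaft_seat 0.76 [277. 235.  18.  25.] [ 0.562 -0.065  0.095]
shaft_tip 0.91 [278. 234.  21.  23.] [ 0.566 -0.06   0.092]
shaft_tip 0.72 [308. 161.  34.  34.] [0.43  0.304 0.006]
frame_end 0.6 [346. 261. 144. 120.] [0.73  0.017 0.011]
pointer_tip 0.65 [357. 198.  22.  13.] [0.697 0.093 0.17 ]
pointer_tip 0.52 [310. 160.  28.  36.] [0.432 0.314 0.   ]
top 53.917311233889784 [[-0.065, -0.972, 0.225, 0.261], [-0.998, 0.064, -0.012, -0.009], [-0.002, -0.225, -0.974, 1.374], [0.0, 0.0, 0.0, 1.0]]
crank_mouth 0.71 [361. 155.  39.  20.] [ 0.725 -0.325  0.053]
crank_mouth 0.6 [364. 245.  16.  42.] [ 0.417 -0.298  0.081]
crank_boss 0.84 [366. 246.  14.  40.] [ 0.414 -0.311  0.048]
crank_boss 0.72 [361. 152.  40.  22.] [ 0.725 -0.323  0.08 ]
crank_grip 0.93 [361. 149.  38.  21.] [ 0.731 -0.319  0.085]
crank_grip 0.8 [364. 244.  15.  41.] [ 0.419 -0.299  0.063]
shaft_seat 0.68 [282. 208.  11.  18.] [ 0.548 -0.045  0.102]
shaft_tip 0.68 [274. 165. 103. 109.] [ 0.674 -0.031  0.153]
shaft_tip 0.66 [283. 207.  14.  19.] [ 0.545 -0.051  0.111]
ram_top 0.52 [363. 246.  14.  43.] [ 0.414 -0.301  0.048]
frame_end 0.61 [282. 140.  82.  79.] [ 0.814 -0.064  0.009]
frame_end 0.3 [282. 206.  17.  20.] [ 0.556 -0.049  0.095]
pointer_tip 0.52 [233. 164.  15.   5.] [0.682 0.096 0.157]
[[-0.937  0.348 -0.   ]
 [ 0.348  0.937  0.   ]
 [ 0.    -0.    -1.   ]]
```

View pics/scene1.png

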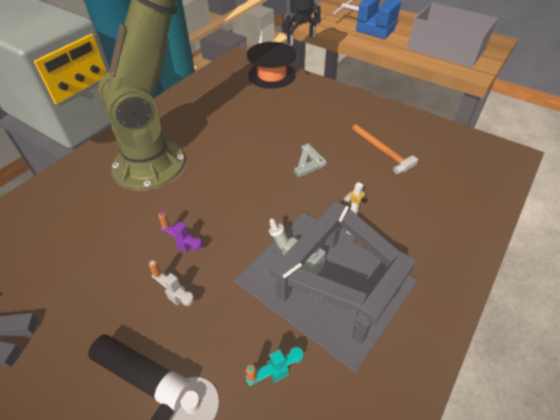

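View pics/top1.png

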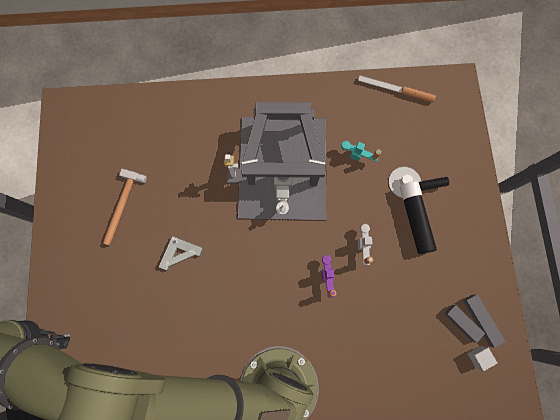

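The grey (wanted) crank is at scene (172,285) and top (366,244), with its grip towards the robot. The purple and turquoise cranks are decoys. The jack shaft shows at scene (278,232) and the pointer at (357,198).

Run:
```python
from h import *
np.set_printoptions(precision=4,suppress=True)
for n in ["scene","top"]:
    z=np.load(n+"1.npz"); W=z["W"]; im=cv2.imread(f"pics/{n}1.png")
    m=(abs(W[...,0]-.42)<.09)&(abs(W[...,1]+.305)<.07)&(W[...,2]>.01)
    # exclude purple
    hsv=cv2.cvtColor(im,cv2.COLOR_BGR2HSV); pur=(hsv[...,0]>125)&(hsv[...,0]<160)&(hsv[...,1]>90)
    m&=~pur
    for lo,hi in [(.035,.049),(.049,.056),(.08,.091),(.092,.104)]:
        p=W[m&(W[...,2]>lo)&(W[...,2]<hi)]
        print(n,lo,len(p),p.mean(0) if len(p) else "",np.ptp(p,0) if len(p) else "")
    # grip by colour
    o=m&(hsv[...,0]<15)&(hsv[...,1]>140)&(W[...,2]>.05); p=W[o]; print("grip",len(p),p.mean(0),p.max(0),p.min(0))
    # base plate
    b=(abs(W[...,0]-.7)<.3)&(abs(W[...,1]+.05)<.25)&(W[...,2]>.004)&(W[...,2]<.016)
    p=W[b]; print("plate",len(p),p.min(0),p.max(0),cv2.minAreaRect((p[:,:2]*1000).astype(np.float32)))
    # near bar top
    b=(abs(W[...,0]-.68)<.06)&(abs(W[...,1]+.05)<.2)&(W[...,2]>.1)
    p=W[b]; hh=np.histogram(p[:,2],np.arange(.1,.2,.004)); print(hh[0])
    # shaft
    b=(abs(W[...,0]-.56)<.045)&(abs(W[...,1]+.05)<.04)&(W[...,2]>.03)
    p=W[b]; print("shaft",len(p),p.min(0),p.max(0));
```

```text
scene 0.035 240 [ 0.4312 -0.3142  0.0438] [0.1303 0.0349 0.014 ]
scene 0.049 146 [ 0.454  -0.3125  0.0517] [0.1263 0.0304 0.0066]
scene 0.08 130 [ 0.4201 -0.3104  0.087 ] [0.073  0.0242 0.0107]
scene 0.092 52 [ 0.3718 -0.3072  0.0978] [0.0648 0.0184 0.0098]
grip 85 [ 0.3741 -0.3097  0.0827] [ 0.379  -0.2974  0.0996] [ 0.3606 -0.3165  0.057 ]
plate 9328 [ 0.4004 -0.2991  0.004 ] [0.9949 0.1998 0.0157] ((697.6533203125, -49.444915771484375), (594.7301635742188, 498.57293701171875), 0.1034625843167305)
[   3    7   12   17   12   55   93   96  104   95   96  225 1864  213
   27   55   19   54   17    6   10    8    8    8]
shaft 444 [ 0.5324 -0.0746  0.0355] [ 0.6048 -0.027   0.1207]
top 0.035 152 [ 0.4193 -0.3068  0.0443] [0.1289 0.0338 0.0134]
top 0.049 73 [ 0.4464 -0.3103  0.0516] [0.1293 0.0309 0.0066]
top 0.08 62 [ 0.4212 -0.308   0.0872] [0.0778 0.0235 0.0107]
top 0.092 30 [ 0.3658 -0.3052  0.0978] [0.0161 0.0156 0.0112]
grip 22 [ 0.3649 -0.3021  0.0896] [ 0.374  -0.2961  0.1019] [ 0.3579 -0.3133  0.07  ]
plate 6537 [ 0.4001 -0.3     0.004 ] [0.9999 0.1999 0.016 ] ((700.005615234375, -50.05821228027344), (599.8146362304688, 499.82489013671875), 0.0037745931185781956)
[  9   3  16  19   5   4  23  44  34  25  70 320 845 282  22  26  16  36
  10   4   2   2   7   1]
shaft 251 [ 0.5304 -0.0722  0.0334] [ 0.6047 -0.0291  0.1219]
```

```bash
cat >> h.py <<'E'
from scipy.spatial.transform import Rotation as Ro
np.set_printoptions(precision=4,suppress=True)
def go(p,R,name=""):
    s=bot.sense(); R0=np.asarray(s["eef_rot"]); d=R0.T@(np.asarray(p)-s["ee_pos"])*1000; r=Ro.from_matrix(R0.T@R).as_rotvec()
    print(name,"shift mm",d.round(1),"rv",r.round(3),"rows>=",int(max(np.linalg.norm(d)/62.5,np.degrees(np.linalg.norm(r))/10.7))+1)
E
python3 - <<'E'
from h import *
c=camera("wrist"); s=bot.sense(); T=np.asarray(c["world_from_camera"]); R=np.asarray(s["eef_rot"])
print(c["vfov"],c["cx"],c["cy"]); print(R.T@T[:3,:3]); print(R.T@(T[:3,3]-s["ee_pos"])); print(s["t"],bot.pinch_z)
z=np.load("top1.npz");zs=np.load("scene1.npz")
for W in (z["W"],zs["W"]):
    b=(abs(W[...,0]-.57)<.05)&(abs(W[...,1]+.05)<.04)&(W[...,2]>.03); p=W[b]
    for lo in np.arange(.04,.125,.01):
        q=p[(p[:,2]>=lo)&(p[:,2]<lo+.01)]
        if len(q): print("%.2f"%lo,len(q),q.mean(0),q.min(0)[:2],q.max(0)[:2])
    b=(abs(W[...,0]-.68)<.06)&(abs(W[...,1]+.05)<.2)&(abs(W[...,2]-.15)<.007)
    p=W[b]; print("bar",np.median(p[:,2]),cv2.minAreaRect((p[:,:2]*1000).astype(np.float32)))
    b=(abs(W[...,0]-.70)<.04)&(abs(W[...,1]-.1)<.03)&(W[...,2]>.14); p=W[b]; 
    print("ptr",len(p),p[:,2].max(),p[np.argsort(p[:,2])[::-1][::max(1,len(p)//8)]])
R1=np.array([[-1,0,0],[0,1,0],[0,0,-1.]])
go([.43,-.31,.27],R1,"crank")
E
```

```text
71.31556498873402 279.0409357628302 207.29587085887388
[[ 0.     -0.9587 -0.2843]
 [ 1.     -0.0001  0.0005]
 [-0.0005 -0.2843  0.9587]]
[ 0.0724 -0.0016 -0.1792]
0.95 -0.0187
0.04 8 [ 0.5838 -0.0478  0.0462] [ 0.5764 -0.0715] [ 0.5888 -0.032 ]
0.05 9 [ 0.5805 -0.0563  0.0573] [ 0.5701 -0.0678] [ 0.5889 -0.032 ]
0.06 98 [ 0.5969 -0.0517  0.0671] [ 0.5712 -0.0733] [ 0.62  -0.032]
0.07 68 [ 0.5976 -0.0524  0.0727] [ 0.5331 -0.0729] [ 0.6194 -0.0351]
0.08 34 [ 0.5437 -0.0469  0.0855] [ 0.5321 -0.0677] [ 0.5724 -0.0291]
0.09 60 [ 0.5551 -0.0494  0.0949] [ 0.5377 -0.0675] [ 0.5654 -0.0297]
0.10 15 [ 0.543  -0.0465  0.1063] [ 0.5304 -0.0542] [ 0.564  -0.0382]
0.11 12 [ 0.538  -0.0492  0.1138] [ 0.5316 -0.0566] [ 0.5457 -0.0438]
0.12 2 [ 0.5323 -0.0453  0.1212] [ 0.5305 -0.0467] [ 0.5342 -0.0438]
bar 0.14975822446027376 ((695.1480102539062, -34.53684997558594), (307.8080749511719, 108.95726013183594), 85.8941879272461)
ptr 142 0.2038554352126556 [[0.6943 0.1023 0.2039]
 [0.6868 0.1032 0.1982]
 [0.684  0.1024 0.1791]
 [0.6993 0.0995 0.1717]
 [0.684  0.1003 0.1693]
 [0.694  0.094  0.1672]
 [0
[... 442 characters left out ...]
512  0.0952] [ 0.543  -0.0676] [ 0.5698 -0.0294]
0.10 33 [ 0.5474 -0.0502  0.1041] [ 0.5369 -0.0567] [ 0.5683 -0.039 ]
0.11 27 [ 0.5404 -0.0488  0.1147] [ 0.5324 -0.0565] [ 0.5489 -0.0385]
0.12 1 [ 0.5382 -0.047   0.1207] [ 0.5382 -0.047 ] [ 0.5382 -0.047 ]
bar 0.1500501214346015 ((690.5646362304688, -34.4368896484375), (308.9294128417969, 105.19291687011719), 88.54029846191406)
ptr 274 0.20418619671351212 [[0.6968 0.1109 0.2042]
 [0.6914 0.1033 0.1936]
 [0.6907 0.1035 0.1787]
 [0.706  0.0977 0.171 ]
 [0.7032 0.0983 0.1689]
 [0.6786 0.0878 0.1634]
 [0.6811 0.0838 0.1611]
 [0.6903 0.094  0.1574]
 [0.6844 0.097  0.1475]]
crank shift mm [-511.  -765.8  -74.6] rv [-0.    -0.    -0.356] rows>= 15
```

Run:
```python
from h import *
y=np.array([0,1,0.]);z=np.array([.5,0,-.866]);R=np.stack([np.cross(y,z),y,z],1)
go([.50,-.048,.185],R,"shaft")
```

```text
shaft shift mm [-485.4 -495.8   10.4] rv [-0.093 -0.518 -0.348] rows>= 12
```

```bash
python3 -m creep '[-485,-496,10,-0.093,-0.518,-0.348,-485,-496,10,-0.093,-0.518,-0.348,-485,-496,10,-0.093,-0.518,-0.348,-485,-496,10,-0.093,-0.518,-0.348,-485,-496,10,-0.093,-0.518,-0.348,-485,-496,10,-0.093,-0.518,-0.348,-485,-496,10,-0.093,-0.518,-0.348,-485,-496,10,-0.093,-0.518,-0.348,-485,-496,10,-0.093,-0.518,-0.348,-485,-496,10,-0.093,-0.518,-0.348,-485,-496,10,-0.093,-0.518,-0.348,-485,-496,10,-0.093,-0.518,-0.348,-485,-496,10,-0.093,-0.518,-0.348,-485,-496,10,-0.093,-0.518,-0.348,-485,-496,10,-0.093,-0.518,-0.348,-485,-496,10,-0.093,-0.518,-0.348]' 0
python3 - <<'E'
from h import *
s=bot.sense(); print(s["t"],s["ee_pos"],s["eef_rot"],s["joints"])
c=camera("wrist"); np.savez("w1.npz",W=cloud(c),T=c["world_from_camera"],v=c["vfov"],cx=c["cx"],cy=c["cy"],frame=c["frame"])
save("w1.png",c["frame"])
W=cloud(c)
u,v=proj(c,[[.552,-.048,.092],[.536,-.048,.119]]);print(u,v)
E
```

```text
t: 2.95
ee_pos: [0.4992, -0.0482, 0.1853]
eef_rot: [[-0.866, 0.001, 0.499], [0.001, 1.0, -0.0], [-0.499, 0.0, -0.866]]
wrist_force: [0.5, -0.1, -0.1]
grip_width: 0.0853
grasp_force: 0.0
2.95 [ 0.4992 -0.0482  0.1853] [[-0.8663  0.0012  0.4995]
 [ 0.0012  1.     -0.0004]
 [-0.4995  0.0002 -0.8663]] [ 0.0264  0.0998  0.0571  2.3391 -0.2504  0.1869  1.8851]
[280.6432 280.8233] [194.6288 202.65  ]
```

View pics/w1.png

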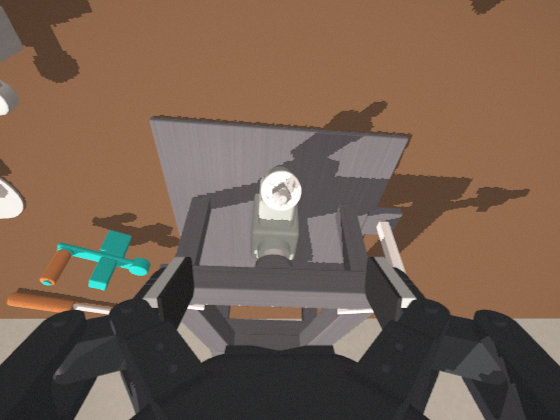

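The shaft is at (281,188), seen nearly end-on, with its collar a bright disc about 40 px across. The plate is yawed a few degrees. I'll zoom in on the square and work out the yaw.

Run:
```python
from h import *
z=np.load("w1.npz"); W=z["W"]; F=z["frame"]
save("w1c.png",F[160:220,245:320],8)
Z=W[...,2]
h=np.histogram(Z[(W[...,0]>.45)&(W[...,0]<.9)&(abs(W[...,1]+.05)<.15)],np.arange(-.004,.03,.002)); print(h)
c={"frame":F,"vfov":z["v"],"cx":z["cx"],"cy":z["cy"],"world_from_camera":z["T"]}
# plate front edge corners -> world at z~plate top
f,cx,cy=K(c);T=z["T"]
for (u,v) in [(152,118),(408,136),(200,121.5),(350,132)]:
    d=T[:3,:3]@np.array([(u-cx)/f,(v-cy)/f,1]); t=(0.010-T[2,3])/d[2]; print(u,v,(T[:3,3]+t*d), W[int(v)+4,u])
# near bar top & collar
m=(abs(Z-.15)<.004)&(W[...,0]>.6)&(W[...,0]<.72); p=W[m]; print("bar",len(p),cv2.minAreaRect((p[:,:2]*1000).astype(np.float32)))
m=np.zeros(Z.shape,bool); m[165:212,255:305]=1
p=W[m&(Z>.07)]; n=np.array([-.5,0,.866]); s=p@n
print(np.histogram(s,np.arange(-.25,-.13,.003)))
```

```text
(array([    2,  2357, 17127,  1210,   235,  1641, 19898,   870,   292,
          58,    46,    52,    51,    46,    56,    60]), array([-0.004, -0.002,  0.   ,  0.002,  0.004,  0.006,  0.008,  0.01 ,
        0.012,  0.014,  0.016,  0.018,  0.02 ,  0.022,  0.024,  0.026,
        0.028]))
152 118 [ 0.5133 -0.19    0.01  ] [ 0.5185 -0.1917  0.0096]
408 136 [0.5368 0.1005 0.01  ] [0.5434 0.1031 0.0082]
200 121.5 [ 0.5177 -0.1377  0.01  ] [ 0.5228 -0.139   0.0086]
350 132 [0.5313 0.0321 0.01  ] [0.5372 0.0332 0.0092]
bar 4136 ((676.8826904296875, -54.0567626953125), (86.07933044433594, 240.26483154296875), 0.036470603197813034)
(array([  0,   0,   0,  22,  58,  25,   0,   0,   0,   0,   0,   0,   0,
         0,   0,   9,  15, 262, 662,   9,  13,  11,  18,  12,  11,  54,
        46,  65,  65,   1,   0,   0,   0,   0,   0,   0,   0,   0,   0]), array([-0.25 , -0.247, -0.244, -0.241, -0.238, -0.235, -0.232, -0.229,
       -0.226, -0.223, -0.22 , -0.217, -0.214, -0.211, -0.208, -0.205,
       -0.202, -0.199, -0.196, -0.193, -0.19 , -0.187, -0.184, -0.181,
       -0.178, -0.175, -0.172, -0.169, -0.166, -0.163, -0.16 , -0.157,
       -0.154, -0.151, -0.148, -0.145, -0.142, -0.139, -0.136, -0.133]))
```

View pics/w1c.png

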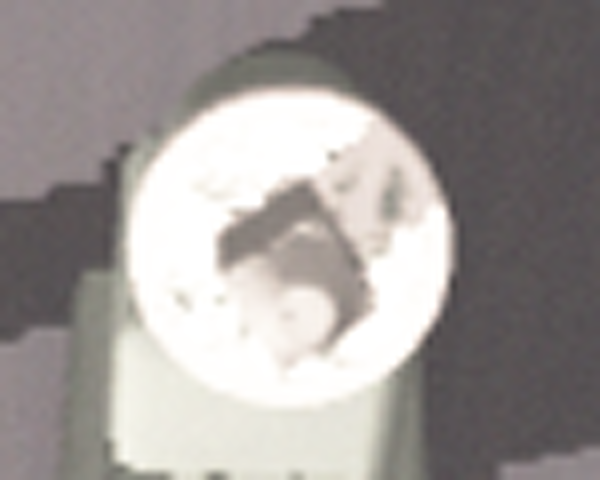

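Run:
```python
from h import *
z=np.load("w1.npz"); W=z["W"]; T=z["T"]; F=z["frame"]
c={"frame":F,"vfov":z["v"],"cx":z["cx"],"cy":z["cy"],"world_from_camera":T}; f,cx,cy=K(c)
psi=-.081; n=np.array([-.5*np.cos(psi),-.5*np.sin(psi),.866])
m=np.zeros(W.shape[:2],bool); m[168:213,258:303]=1
p=W[m]; s=p@n; med=np.median(s); q=p[abs(s-med)<.003]
cen=q.mean(0);u,sv,vt=np.linalg.svd(q-cen); nn=vt[2]*np.sign(vt[2,2]); print("plane n",nn,"assumed",n)
ex=np.cross([0,1,0],n);ex/=np.linalg.norm(ex); ex=np.array([np.cos(psi)*.866,np.sin(psi)*.866,.5]); ey=np.cross(n,ex)
# collar outline: threshold the bright disc
g=F.min(2); b=((g>200)&m).astype(np.uint8); cs=max(cv2.findContours(b,0,1)[0],key=cv2.contourArea)[:,0]
hull=cv2.convexHull(cs)[:,0].astype(float)
def cast(uv,h=0):
    d=np.array([(uv[0]-cx)/f,(uv[1]-cy)/f,1]); d=T[:3,:3]@d; return T[:3,3]+d*((med+h-T[:3,3]@n)/(d@n))
P=np.array([cast(a) for a in hull]); xy=np.stack([P@ex,P@ey],1)*1000
(cc,r)=cv2.minEnclosingCircle(xy.astype(np.float32)); A=np.c_[2*xy,np.ones(len(xy))]; s=np.linalg.lstsq(A,(xy**2).sum(1),rcond=None)[0]
print("circ",cc,r,"fit",s[:2],np.sqrt(s[2]+s[0]**2+s[1]**2))
seat=ex*cc[0]/1000+ey*cc[1]/1000+n*med; print("seat",seat,"tip",seat+.031*n)
pts=[cast((245+a/8,160+b/8)) for a,b in [(305,180),(220,238),(372,297)]]
e=[np.array([(a-seat)@ex,(a-seat)@ey])*1000 for a in pts]; print(e)
for a in (1,2):
    d=e[a]-e[0]; print(np.linalg.norm(d),np.degrees(np.arctan2(d[1],d[0]))%90)
d=e[1]-e[2]; print("diag",np.linalg.norm(d),(np.degrees(np.arctan2(d[1],d[0]))+45)%90)
# nearest points around tip
u,v=proj(c,seat+.031*n);print("tip px",u,v,((u-245)*8,(v-160)*8))
y=np.array([0,1,0.]);R=np.array([[-1,0,0],[0,1,0],[0,0,-1.]])
go([.43,-.31,.20],R,"crank")
```

```text
plane n [0. 0. 1.] assumed [-0.4984  0.0405  0.866 ]
 ** On entry to DLASCL parameter number  4 had an illegal value
 ** On entry to DLASCL parameter number  4 had an illegal value<stdin>:7: RuntimeWarning: Mean of empty slice.
  ret = um.true_divide(
Traceback (most recent call last):
numpy.linalg.LinAlgError: SVD did not converge in Linear Least Squares
```

Missing depth readings (NaN) broke the fit, so I'll filter them out.

```bash
cat > sh.py <<'E'
from h import *
z=np.load("w1.npz"); W=z["W"]; T=z["T"]; F=z["frame"]
c={"frame":F,"vfov":z["v"],"cx":z["cx"],"cy":z["cy"],"world_from_camera":T}; f,cx,cy=K(c)
psi=-.081; n=np.array([-.5*np.cos(psi),-.5*np.sin(psi),.866])
m=np.zeros(W.shape[:2],bool); m[168:213,258:303]=1
p=W[m&np.isfinite(W[...,2])]; s=p@n; med=np.median(s[s>-.21]); q=p[abs(s-med)<.003]
cen=q.mean(0);u,sv,vt=np.linalg.svd(q-cen,full_matrices=False); nn=vt[2]*np.sign(vt[2,2]); print("plane n",nn,"assumed",n)
ex=np.array([np.cos(psi)*.866,np.sin(psi)*.866,.5]); ey=np.cross(n,ex)
g=F.min(2); b=((g>200)&m).astype(np.uint8); cs=max(cv2.findContours(b,0,1)[0],key=cv2.contourArea)[:,0]
hull=cv2.convexHull(cs)[:,0].astype(float)
def cast(uv,h=0):
    d=np.array([(uv[0]-cx)/f,(uv[1]-cy)/f,1]); d=T[:3,:3]@d; return T[:3,3]+d*((med+h-T[:3,3]@n)/(d@n))
P=np.array([cast(a) for a in hull]); xy=np.stack([P@ex,P@ey],1)*1000
cc,r=cv2.minEnclosingCircle(xy.astype(np.float32))
seat=ex*cc[0]/1000+ey*cc[1]/1000+n*med; print("r",r,"seat",seat,"tip",seat+.031*n)
pts=[cast((245+a/8,160+b/8)) for a,b in [(305,180),(220,238),(372,297)]]
e=[np.array([(a-seat)@ex,(a-seat)@ey])*1000 for a in pts]; print(e)
for a in (1,2):
    d=e[a]-e[0]; print(np.linalg.norm(d),np.degrees(np.arctan2(d[1],d[0]))%90)
d=e[1]-e[2]; print("diag",np.linalg.norm(d),(np.degrees(np.arctan2(d[1],d[0]))+45)%90)
u,v=proj(c,seat+.031*n);print("tip px in crop",((u-245)*8,(v-160)*8))
E
python3 - <<'E'
from sh import *
R=np.array([[-1,0,0],[0,1,0],[0,0,-1.]])
go([.43,-.31,.20],R,"crank")
E
```

```text
plane n [-0.5004  0.0405  0.8648] assumed [-0.4984  0.0405  0.866 ]
r 25.404251098632812 seat [ 0.5506 -0.0527  0.0927] tip [ 0.5351 -0.0515  0.1195]
[array([-12.2247,   6.3699]), array([-4.2367, -3.6971]), array([ 2.2347, 15.9039])]
12.851177980260443 38.43177848893349
17.319665833848767 33.399362648507406
diag 20.64157917935472 26.72915614698543
tip px in crop (np.float64(255.6216492367039), np.float64(339.10169196285483))
crank shift mm [  52.7 -262.6  -47.4] rv [0.    0.523 0.001] rows>= 5
```

```bash
python3 - <<'E'
from sh import *
seat=cast((281.25,190.75)); print("seat",seat)
im=cv2.resize(F[160:220,245:320],None,fx=8,fy=8,interpolation=cv2.INTER_CUBIC)
out=[]
for a in (30,36):
    I=im.copy(); t=np.radians(a); e1=np.cos(t)*ex+np.sin(t)*ey; e2=np.cross(n,e1)
    for h,col in [(0,(255,0,0)),(.022,(0,0,255))]:
        P=[seat+n*h+.007*(i*e1+j*e2) for i,j in [(1,1),(1,-1),(-1,-1),(-1,1)]]
        u,v=proj(c,np.array(P)); cv2.polylines(I,[np.stack([(u-245)*8+4,(v-160)*8+4],1).astype(int)],1,col,1)
    P=[seat+.02*(np.cos(k)*ex+np.sin(k)*ey) for k in np.arange(0,6.3,.1)]
    u,v=proj(c,np.array(P)); cv2.polylines(I,[np.stack([(u-245)*8+4,(v-160)*8+4],1).astype(int)],1,(0,160,0),1)
    out.append(I[40:440,90:490])
cv2.imwrite("pics/ov.png",np.hstack(out)[...,::-1])
E
python3 -m creep '[52,-262,-47,0,0.523,0,52,-262,-47,0,0.523,0,52,-262,-47,0,0.523,0,52,-262,-47,0,0.523,0,52,-262,-47,0,0.523,0,52,-262,-47,0,0.523,0,52,-262,-47,0,0.523,0]' 0
python3 - <<'E'
from h import *
s=bot.sense(); print(s["t"],s["ee_pos"],s["joints"])
c=camera("wrist"); W=cloud(c); save("w2.png",c["frame"])
np.savez("w2.npz",W=W,T=c["world_from_camera"],v=c["vfov"],cx=c["cx"],cy=c["cy"],frame=c["frame"])
for lo,hi in [(.043,.0482),(.049,.054),(.084,.091),(.094,.102)]:
    m=(abs(W[...,0]-.42)<.1)&(abs(W[...,1]+.305)<.045)&(W[...,2]>lo)&(W[...,2]<hi)
    k,l,st,ce=cv2.connectedComponentsWithStats(m.astype(np.uint8))
    for i in range(1,k):
        if st[i,4]>40: p=W[l==i]; print(lo,st[i,4],p.min(0),p.max(0),cv2.minAreaRect((p[:,:2]*1000).astype(np.float32)))
E
```

```text
plane n [-0.5004  0.0405  0.8648] assumed [-0.4984  0.0405  0.866 ]
r 25.404251098632812 seat [ 0.5506 -0.0527  0.0927] tip [ 0.5351 -0.0515  0.1195]
[array([-12.2247,   6.3699]), array([-4.2367, -3.6971]), array([ 2.2347, 15.9039])]
12.851177980260443 38.43177848893349
17.319665833848767 33.399362648507406
diag 20.64157917935472 26.72915614698543
tip px in crop (np.float64(255.6216492367039), np.float64(339.10169196285483))
seat [ 0.5478 -0.0474  0.0908]
t: 3.88
ee_pos: [0.4318, -0.3079, 0.2]
eef_rot: [[-1.0, -0.003, -0.0], [-0.003, 1.0, 0.0], [0.0, 0.0, -1.0]]
wrist_force: [0.7, 0.6, 0.2]
grip_width: 0.0851
grasp_force: 0.0
3.875 [ 0.4318 -0.3079  0.2   ] [ 0.4153  0.3598  0.2237  1.7454 -0.0901  1.0467  2.244 ]
0.043 58 [ 0.3552 -0.3161  0.0432] [ 0.3636 -0.2942  0.0479] ((358.4568176269531, -305.4333190917969), (8.134027481079102, 22.248029708862305), 5.908921241760254)
0.043 642 [ 0.3711 -0.3185  0.043 ] [ 0.4157 -0.2959  0.0482] ((393.5774230957031, -307.210205078125), (21.998451232910156, 43.72523498535156), 86.20671844482422)
0.043 148 [ 0.4494 -0.3248  0.0434] [ 0.4655 -0.2996  0.0481] ((457.3621826171875, -312.2966613769531), (15.964576721191406, 25.209304809570312), 0.5082105994224548)
0.049 440 [ 0.4583 -0.3259  0.049 ] [ 0.4861 -0.2985  0.0537] ((472.1428527832031, -312.1209716796875), (27.427337646484375, 27.70794105529785), 88.81968688964844)
0.084 545 [ 0.4142 -0.3217  0.084 ] [ 0.4391 -0.2971  0.0909] ((427.02685546875, -309.3932800292969), (23.917261123657227, 24.4449520111084), 86.3624038696289)
0.094 355 [ 0.3576 -0.3151  0.0951] [ 0.3766 -0.2964  0.1019] ((367.06451416015625, -305.7557678222656), (18.748991012573242, 19.012113571166992), 89.87934112548828)
```

View pics/ov.png

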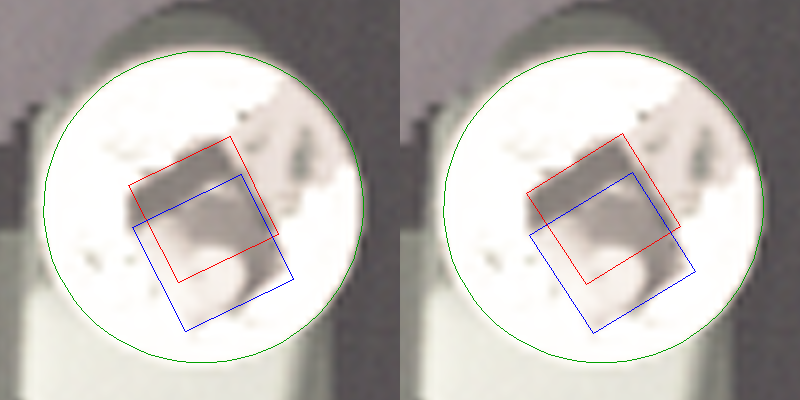

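View pics/w2.png

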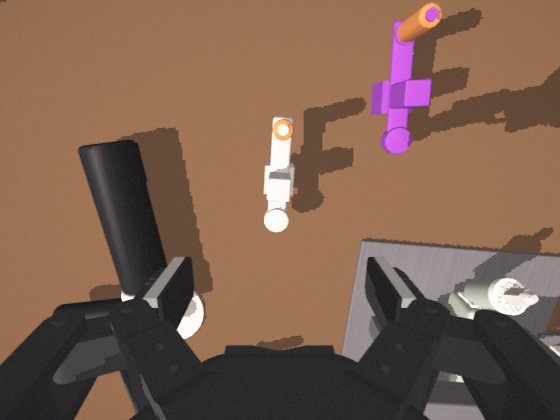

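The overlay's green circle matches the collar exactly, and the square stands at about 33° (mod 90). In the second picture the grey crank is at (280,175) with its grip at (282,129); depth gives the boss at (0.427,-0.309). I'm going down to grasp it.

```bash
python3 - <<'E'
from h import *
a=np.radians(176.45); x=np.array([np.cos(a),np.sin(a),0]); z=np.array([0,0,-1.]); R=np.stack([x,np.cross(z,x),z],1)
go([.427,-.3092,.055],R,"grasp")
E
python3 -m creep '[5,-1,50,0,0,0.065,5,-1,100,0,0,0.065,5,-1,145,0,0,0.065,5,-1,145,0,0,0.065,5,-1,145,0,0,0.065]' 0.3
python3 - <<'E'
from h import *
s=bot.sense(); print(s["t"],s["ee_pos"],s["eef_rot"],s["wrist_force"])
E
```

```text
grasp shift mm [  5.   -1.5 145. ] rv [ 0.    -0.     0.066] rows>= 3
t: 4.55
ee_pos: [0.4274, -0.3108, 0.0566]
eef_rot: [[-0.998, 0.063, 0.002], [0.063, 0.998, -0.001], [-0.002, -0.001, -1.0]]
wrist_force: [-0.6, 0.6, 0.5]
grip_width: 0.0598
grasp_force: 0.0
4.55 [ 0.4274 -0.3108  0.0566] [[-0.998   0.0631  0.0018]
 [ 0.0631  0.998  -0.001 ]
 [-0.0019 -0.0009 -1.    ]] [-0.5826  0.6106  0.5365]
```

```bash
python3 -m creep '[0,0,0,0,0,0,0,0,0,0,0,0,0,0,0,0,0,0,0,0,0,0,0,0,0,0,0,0,0,0,0,0,0,0,0,0]' 1 80
python3 -m creep '[0,0,-30,0,0,0,0,0,-80,0,0,0,0,0,-130,0,0,0,0,0,-160,0,0,0,0,0,-160,0,0,0]'
cat > tgt.py <<'E'
from h import *
psi=-.081; n=np.array([-.5*np.cos(psi),-.5*np.sin(psi),.866]); ex=np.array([np.cos(psi)*.866,np.sin(psi)*.866,.5]); ey=np.cross(n,ex)
seat=np.array([.5478,-.0474,.0908])
def pose(deg):  # tool x at angle deg about n, z=-n
    t=np.radians(deg); x=np.cos(t)*ex+np.sin(t)*ey; return np.stack([x,np.cross(-n,x),-n],1)
def rel():
    s=bot.sense(); R=np.asarray(s["eef_rot"]); d=s["ee_pos"]-seat; x=R[:,0]
    print("t",s["t"],"in shaft frame mm",np.array([d@ex,d@ey,d@n])*1000,"ang",np.degrees(np.arctan2(x@ey,x@ex))%360,"tilt",np.degrees(np.arccos(-R[:,2]@n)),"grip",s["grip_width"],s["grasp_force"],"F(ex,ey,n)",[round(float(np.dot(s["wrist_force"],k)),1) for k in(ex,ey,n)],"j",np.round(s["joints"],2))
E
python3 - <<'E'
from tgt import *
go(seat+.096*n,pose(213),"pre")
rel()
E
```

```text
t: 5.3
ee_pos: [0.4261, -0.3111, 0.0551]
eef_rot: [[-0.998, 0.065, 0.0], [0.065, 0.998, -0.0], [-0.0, -0.0, -1.0]]
wrist_force: [0.0, -0.5, 0.4]
grip_width: 0.0002
grasp_force: 0.0
t: 5.92
ee_pos: [0.4271, -0.312, 0.2175]
eef_rot: [[-0.998, 0.065, 0.005], [0.065, 0.998, -0.003], [-0.005, -0.002, -1.0]]
wrist_force: [-0.4, -0.7, 0.6]
grip_width: -0.0
grasp_force: 0.0
pre shift mm [-55.1 272.7  43.2] rv [ 0.151 -0.503 -0.546] rows>= 5
t 5.925 in shaft frame mm [ -22.2585 -273.4615  159.1586] ang 181.06920055359294 tilt 29.72530814994173 grip -2.2923516265638977e-05 0.0 F(ex,ey,n) [0.0, -0.8, 0.7] j [ 0.41  0.34  0.25  1.73 -0.09  1.08  2.19]
```

The gripper closed on nothing, so I need to look.

Run:
```python
from h import *
c=camera("wrist"); W=cloud(c); save("w3.png",c["frame"])
for lo,hi in [(.02,.036),(.036,.0482),(.049,.054),(.084,.091),(.094,.102)]:
    m=(abs(W[...,0]-.42)<.12)&(abs(W[...,1]+.305)<.08)&(W[...,2]>lo)&(W[...,2]<hi)
    k,l,st,ce=cv2.connectedComponentsWithStats(m.astype(np.uint8))
    for i in range(1,k):
        if st[i,4]>40: p=W[l==i]; print(lo,st[i,4],p.min(0),p.max(0),cv2.minAreaRect((p[:,:2]*1000).astype(np.float32)))
```

```text
0.036 56 [ 0.3555 -0.3153  0.0435] [ 0.3645 -0.2943  0.0481] ((359.9042663574219, -304.7337646484375), (20.90375518798828, 7.768401622772217), 85.90524291992188)
0.036 740 [ 0.3733 -0.3266  0.0365] [ 0.4439 -0.2919  0.0482] ((408.8441162109375, -308.5849914550781), (33.72907257080078, 70.34105682373047), 87.15715026855469)
0.036 143 [ 0.4504 -0.3253  0.0397] [ 0.4666 -0.2998  0.0481] ((457.98236083984375, -312.96136474609375), (15.891691207885742, 25.653818130493164), 3.140376091003418)
0.049 405 [ 0.4579 -0.3267  0.049 ] [ 0.4864 -0.2978  0.0537] ((472.3852844238281, -312.1111755371094), (27.86878204345703, 27.92011070251465), 22.19377326965332)
0.084 490 [ 0.4146 -0.322   0.0841] [ 0.4388 -0.2968  0.0906] ((426.7090759277344, -309.3609313964844), (24.038740158081055, 23.78150177001953), 86.52935791015625)
0.094 305 [ 0.3575 -0.3149  0.0948] [ 0.3767 -0.2958  0.102 ] ((366.7398986816406, -305.6958923339844), (18.790287017822266, 18.664207458496094), 40.75332260131836)
```

View pics/w3.png

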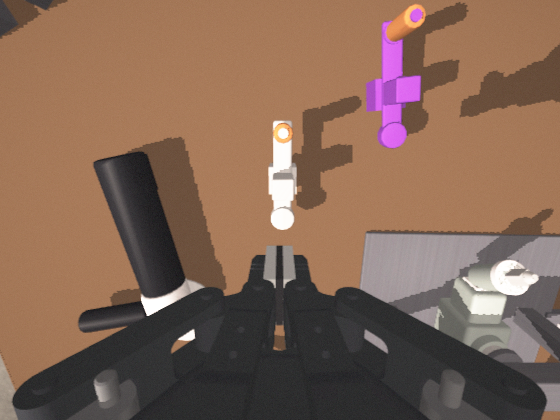

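Run:
```python
from h import *
s=bot.sense(); R=np.asarray(s["eef_rot"])
c=camera("wrist"); W=cloud(c); L=(W-s["ee_pos"])@R*1000
for r in (240,246,250,255,262,270,280,290): print(r,[L[r,k].round(0).tolist() for k in (268,274,286,292)],c["depth"][r,274].round(3))
for n in ("scene","top"):
    c=camera(n); W=cloud(c); L=(W-s["ee_pos"])@R*1000
    m=(abs(L[...,0])<40)&(abs(L[...,1])<60)&(L[...,2]>-120)&(L[...,2]<25); p=L[m]
    print(n,len(p)); 
    for lo in range(-120,25,10):
        q=p[(p[:,2]>=lo)&(p[:,2]<lo+10)]
        if len(q): print(lo,len(q),q.min(0).round(),q.max(0).round())
    u,v=proj(c,s["ee_pos"]); print(u,v); 
    if n=="scene": save("s2.png",c["frame"][int(v)-90:int(v)+60,int(u)-90:int(u)+90],4)
```

```text
240 [[-94.0, -17.0, 216.0], [-94.0, -9.0, 215.0], [-94.0, 9.0, 215.0], [-94.0, 18.0, 216.0]] 0.425
246 [[11.0, -7.0, -41.0], [11.0, -4.0, -41.0], [12.0, 2.0, -42.0], [11.0, 5.0, -41.0]] 0.15
250 [[11.0, -7.0, -45.0], [11.0, -4.0, -46.0], [11.0, 2.0, -46.0], [12.0, 5.0, -47.0]] 0.145
255 [[11.0, -7.0, -52.0], [11.0, -4.0, -52.0], [11.0, 2.0, -52.0], [11.0, 5.0, -52.0]] 0.14
262 [[12.0, -6.0, -60.0], [12.0, -4.0, -60.0], [12.0, 2.0, -60.0], [11.0, 4.0, -59.0]] 0.132
270 [[11.0, -6.0, -65.0], [11.0, -4.0, -67.0], [11.0, 2.0, -65.0], [12.0, 4.0, -67.0]] 0.125
280 [[13.0, -6.0, -77.0], [11.0, -3.0, -74.0], [11.0, 1.0, -75.0], [12.0, 4.0, -76.0]] 0.118
290 [[12.0, -6.0, -83.0], [11.0, -3.0, -82.0], [13.0, 1.0, -84.0], [13.0, 3.0, -84.0]] 0.111
scene 805
-120 176 [ -19.  -59. -120.] [   4.   58. -110.]
-110 143 [ -20.  -53. -110.] [  11.   49. -100.]
-100 168 [ -16.  -44. -100.] [ 10.  40. -90.]
-90 131 [-16. -35. -90.] [  9.  35. -80.]
-80 43 [-14. -17. -80.] [ -3.  28. -71.]
-70 48 [-13. -14. -69.] [  6.  12. -60.]
-60 53 [-13. -15. -60.] [  6.  13. -50.]
-50 40 [-13. -14. -50.] [  6.  11. -40.]
-40 3 [-11.  -8. -39.] [ -9.  -2. -39.]
155.91573230764766 246.9211764638091
top 55
-120 11 [  -9.   15. -120.] [  18.   49. -110.]
-110 9 [   4.   13. -109.] [  14.   41. -100.]
-100 13 [  1.  14. -99.] [ 13.  38. -90.]
-90 12 [  3.  11. -89.] [ 14.  30. -80.]
-80 1 [ 13.  13. -79.] [ 13.  13. -79.]
-70 2 [  8.   5. -69.] [ 13.  13. -61.]
-60 2 [  9.   5. -53.] [ 11.   9. -51.]
-50 2 [  8.   4. -49.] [ 13.  10. -44.]
-40 3 [  9.  -0. -38.] [ 12.   5. -35.]
378.27340465790155 233.86859308418968
```

View pics/s2.png

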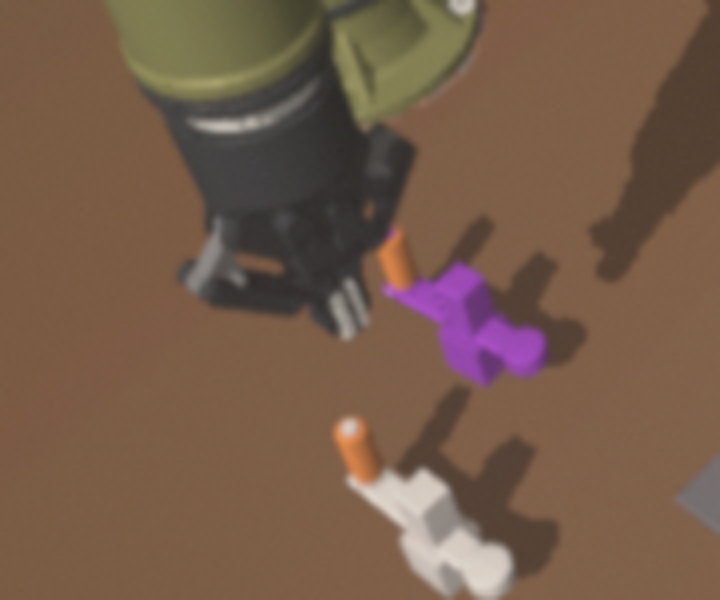

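All three cameras show the fingertips about 40 mm short of the reported TCP. I'll check whether that offset follows the tool axis by comparing with the tilted picture w1.

Run:
```python
from h import *
R1=np.array([[-.8663,.0012,.4995],[.0012,1,-.0004],[-.4995,.0002,-.8663]]);p1=np.array([.4992,-.0482,.1853])
R2=np.array([[-1,-.003,0],[-.003,1,0],[0,0,-1.]]);p2=np.array([.4318,-.3079,.2])
for f,R,p in (("w1",R1,p1),("w2",R2,p2)):
    z=np.load(f+".npz"); L=(z["W"]-p)@R*1000; T=z["T"]
    m=(abs(L[...,0])<25)&(L[...,2]>-100)&(L[...,2]<0)&(abs(abs(L[...,1])-48)<14); q=L[m]
    print(f,len(q),np.percentile(q[:,2],[90,98,100]),q.min(0),q.max(0)); print((T[:3,3]-p)@R,(R.T@T[:3,:3])[:,2])
```

```text
w1 7015 [-59.2667 -53.0082 -49.5268] [-11.6632 -61.9995 -99.9998] [ 14.6344  61.9814 -49.5268]
[ 0.0726 -0.0015 -0.1794] [-0.2844  0.0003  0.9587]
w2 7110 [-59.0917 -52.7584 -48.7914] [-11.8965 -61.982  -99.9984] [ 14.9463  61.9818 -48.7914]
[ 0.0729 -0.0015 -0.1791] [-0.2842  0.0003  0.9588]
```

The offset is constant in the tool frame: the real fingertips sit 38–40 mm behind the reported TCP, which explains the miss. I'll redo the grasp 41 mm lower.

```bash
python3 - <<'E'
from h import *
a=np.radians(176.45); x=np.array([np.cos(a),np.sin(a),0]); z=np.array([0,0,-1.]); R=np.stack([x,np.cross(z,x),z],1)
go([.427,-.3094,.014],R,"grasp")
E
python3 -m creep '[0,2.5,0,0,0,0,0,2.5,40,0,0,0,0,2.5,80,0,0,0,0,2.5,80,0,0,0]' 0.3
python3 -m creep '[0,0,40,0,0,0,0,0,80,0,0,0,0,0,110,0,0,0,0,0,123,0,0,0,0,0,123,0,0,0,0,0,123,0,0,0]'
python3 - <<'E'
from h import *
s=bot.sense(); print(s["t"],s["ee_pos"],s["wrist_force"])
E
```

```text
grasp shift mm [ -1.7   1.  199.9] rv [ 0.001 -0.002 -0.003] rows>= 4
t: 6.62
ee_pos: [0.4244, -0.307, 0.1325]
eef_rot: [[-0.998, 0.065, -0.005], [0.065, 0.998, 0.003], [0.005, 0.003, -1.0]]
wrist_force: [-0.5, -0.5, 1.0]
grip_width: 0.0598
grasp_force: 0.0
t: 7.38
ee_pos: [0.4272, -0.3093, 0.0135]
eef_rot: [[-0.998, 0.065, 0.002], [0.065, 0.998, -0.001], [-0.002, -0.001, -1.0]]
wrist_force: [-0.6, -0.1, -0.1]
grip_width: 0.0598
grasp_force: 0.0
7.375 [ 0.4272 -0.3093  0.0135] [-0.6092 -0.1026 -0.121 ]
```

```bash
python3 -m creep '[0,0,0,0,0,0,0,0,0,0,0,0,0,0,0,0,0,0,0,0,0,0,0,0,0,0,0,0,0,0]' 1 80
python3 -m creep '[0,0,-30,0,0,0,0,0,-80,0,0,0,0,0,-130,0,0,0,0,0,-160,0,0,0,0,0,-160,0,0,0]'
python3 - <<'E'
from tgt import *
go(seat+(.036+.0145)*n,pose(213),"pre")
rel()
E
```

```text
t: 8.0
ee_pos: [0.4269, -0.3089, 0.013]
eef_rot: [[-0.998, 0.065, 0.002], [0.065, 0.998, -0.001], [-0.002, -0.001, -1.0]]
wrist_force: [-1.6, -0.0, 6.6]
grip_width: 0.0233
grasp_force: 79.0
t: 8.62
ee_pos: [0.4271, -0.3092, 0.1739]
eef_rot: [[-0.998, 0.065, 0.004], [0.065, 0.998, -0.002], [-0.004, -0.002, -1.0]]
wrist_force: [0.1, -0.1, -4.4]
grip_width: 0.0232
grasp_force: 79.8
pre shift mm [-78.1 269.5  39.2] rv [ 0.152 -0.504 -0.546] rows>= 5
t 8.625 in shaft frame mm [ -44.2983 -270.6896  121.5539] ang 181.07939184805795 tilt 29.76774194815736 grip 0.02320657167537481 79.77427840232849 F(ex,ey,n) [-2.2, -0.1, -3.8] j [ 0.41  0.38  0.25  1.8  -0.11  0.97  2.21]
```

```bash
python3 - <<'E'
from tgt import *
go(seat+.060*n,pose(213),"pre")
E
python3 -m creep '[0,20,-8,0.15,-0.504,-0.546,-20,80,0,0.15,-0.504,-0.546,-40,140,15,0.15,-0.504,-0.546,-60,200,25,0.15,-0.504,-0.546,-70,240,30,0.15,-0.504,-0.546,-73,269,31,0.15,-0.504,-0.546,-73,269,31,0.15,-0.504,-0.546,-73,269,31,0.15,-0.504,-0.546,-73,269,31,0.15,-0.504,-0.546]'
python3 - <<'E'
from tgt import *
rel(); go(seat+.060*n,pose(213),"pre")
c=camera("wrist"); save("w4.png",c["frame"])
E
```

```text
pre shift mm [-73.4 269.6  30.9] rv [ 0.152 -0.504 -0.546] rows>= 5
t: 9.75
ee_pos: [0.5168, -0.0424, 0.1541]
eef_rot: [[-0.779, -0.411, 0.473], [-0.483, 0.875, -0.036], [-0.398, -0.257, -0.881]]
wrist_force: [-0.7, 0.7, -4.2]
grip_width: 0.0232
grasp_force: 80.1
t 9.75 in shaft frame mm [ 4.5696  2.4702 70.4435] ang 213.02470436877292 tilt 1.7587519077453062 grip 0.023195236236750044 80.07084846496582 F(ex,ey,n) [-2.8, 0.6, -3.3] j [-0.47  0.22  0.59  2.34 -0.78  0.18  2.89]
pre shift mm [ 4.9  0.2 10.6] rv [ 0.018 -0.024  0.   ] rows>= 1
```

The joints are at their limits here (j7 2.89, j6 0.18), so I'll use the square's other orientation, 123°, by turning +90° about tool z.

```bash
python3 - <<'E'
from tgt import *
go(seat+.058*n,pose(123),"pre")
E
python3 -m creep '[0,0,0,0,0,0.8,0,0,0,0,0,0.8,0,0,0,0,0,0.8,0,0,0,0,0,0.8,0,0,0,0,0,0.8,0,0,0,0,0,1.57,0,0,0,0,0,1.57,0,0,0,0,0,1.57,0,0,0,0,0,1.57,0,0,0,0,0,1.57,0,0,0,0,0,1.57]'
python3 - <<'E'
from tgt import *
rel(); go(seat+.056*n,pose(123),"pre")
E
```

```text
pre shift mm [ 4.8  1.3 12.8] rv [-0.005 -0.032  1.569] rows>= 9
t: 11.18
ee_pos: [0.5183, -0.0444, 0.1559]
eef_rot: [[-0.411, 0.777, 0.476], [0.874, 0.485, -0.037], [-0.259, 0.4, -0.879]]
wrist_force: [-0.5, 0.0, -4.3]
grip_width: 0.0229
grasp_force: 80.2
t 11.175 in shaft frame mm [ 6.8927  0.6499 71.2035] ang 123.10334959538743 tilt 1.5506745915046534 grip 0.022931713359538874 80.18142700195312 F(ex,ey,n) [-2.6, -0.0, -3.5] j [-0.77  0.31  1.03  2.34 -1.2   0.33  1.77]
pre shift mm [ 3.  -5.8 15.4] rv [-0.021 -0.016  0.002] rows>= 1
```

```bash
python3 -m creep '[3,-6,8,-0.02,-0.016,0,3,-6,14,-0.02,-0.016,0,3,-6,14,-0.02,-0.016,0,3,-6,14,-0.02,-0.016,0]'
python3 - <<'E'
from tgt import *
rel(); go(seat+.034*n,pose(123),"shoulder")
c=camera("wrist"); save("w5.png",c["frame"][150:340,150:410],3)
E
```

```text
t: 11.68
ee_pos: [0.5194, -0.0451, 0.1409]
eef_rot: [[-0.401, 0.769, 0.498], [0.875, 0.483, -0.041], [-0.273, 0.419, -0.866]]
wrist_force: [-0.1, -0.1, -4.1]
grip_width: 0.0232
grasp_force: 80.2
t 11.675 in shaft frame mm [ 0.4148 -0.0424 57.6138] ang 122.9350976513865 tilt 0.3834758260142771 grip 0.023183519758156256 80.21928191184998 F(ex,ey,n) [-2.2, -0.1, -3.5] j [-0.62  0.3   0.82  2.38 -1.5   0.24  2.05]
shoulder shift mm [ 0.3 -0.3 23.6] rv [-0.     0.001 -0.001] rows>= 1
```

View pics/w5.png

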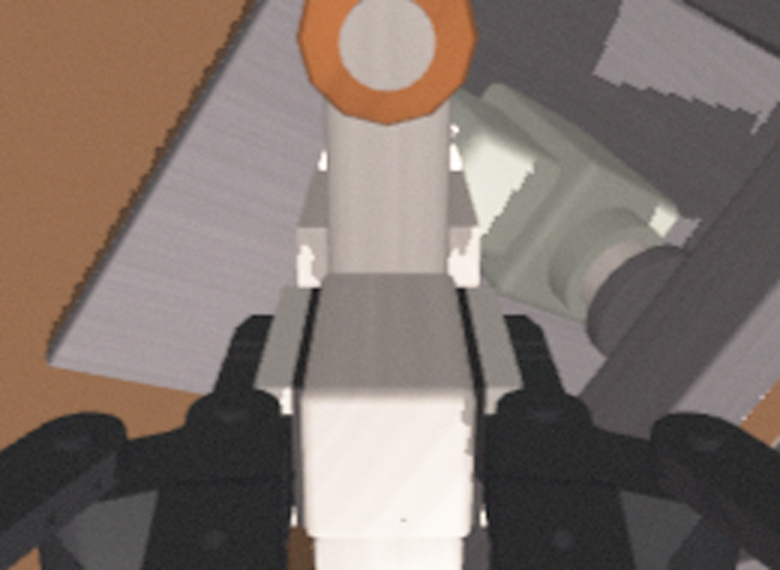

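The crank is held squarely by its boss, with the shaft hidden beneath it. I'll feed it onto the nose in small steps.

```bash
python3 -m creep '[0,0,6,0,0,0,0,0,12,0,0,0,0,0,17,0,0,0,0,0,20,0,0,0,0,0,20,0,0,0]'
python3 -c "
from tgt import *
rel()"
python3 -m creep '[0,0,2,0,0,0,0,0,4,0,0,0,0,0,6,0,0,0,0,0,6,0,0,0]'
python3 -c "
from tgt import *
rel()"
```

```text
t: 12.35
ee_pos: [0.5307, -0.0459, 0.1298]
eef_rot: [[-0.403, 0.773, 0.489], [0.875, 0.482, -0.041], [-0.267, 0.412, -0.871]]
wrist_force: [0.9, 0.0, -4.4]
grip_width: 0.0233
grasp_force: 80.3
t 12.35 in shaft frame mm [ 4.6129  0.1345 42.3719] ang 122.88676287884057 tilt 0.7142465425757799 grip 0.023277882364245092 80.30901432037354 F(ex,ey,n) [-1.4, 0.1, -4.2] j [-0.46  0.3   0.61  2.36 -1.52  0.18  2.06]
t: 12.85
ee_pos: [0.5327, -0.0456, 0.1264]
eef_rot: [[-0.405, 0.775, 0.485], [0.876, 0.482, -0.039], [-0.264, 0.409, -0.874]]
wrist_force: [-6.2, 1.1, -0.4]
grip_width: 0.0232
grasp_force: 81.4
t 12.85 in shaft frame mm [ 4.6539  0.529  38.4227] ang 122.86228961907271 tilt 0.97230969414512 grip 0.02324356721104386 81.42848610877991 F(ex,ey,n) [-5.7, 0.6, 2.8] j [-0.44  0.31  0.59  2.36 -1.52  0.18  2.06]
```

Contact has just begun, but the arm sits on its j5 and j6 limits and drifts 4.6 mm sideways. I'll back off a little and fit a kinematic model to find a better elbow configuration.

```bash
cat > fk.py <<'E'
from tgt import *
from scipy.optimize import least_squares
lo=np.array([-3.08,-.24,-1.43,0,-1.52,.17,-2.89]);hi=np.array([3.08,2.05,1.35,2.5,4.66,1.96,2.89])
Z=lambda a:Ro.from_euler('z',a).as_matrix(); Y=lambda a:Ro.from_euler('y',a).as_matrix()
def fk(q,L):
    d1,d3,d5,d7,a3,a4,a6=L; p=np.array([0,0,d1]);R=Z(q[0])@Y(q[1])
    R=R@Z(q[2]); p=p+R@[a3,0,d3]; R=R@Y(q[3]); p=p+R@[a4,0,0]; R=R@Z(q[4]); p=p+R@[0,0,d5]; R=R@Y(q[5]); p=p+R@[a6,0,0]; R=R@Z(q[6]); return p+R@[0,0,d7],R
S=[([-1.109,.507,-.238,1.5,.126,1.149,-.155],[.218,.586,.195],None),
([.0264,.0998,.0571,2.3391,-.2504,.1869,1.8851],[.4992,-.0482,.1853],[[-.8663,.0012,.4995],[.0012,1,-.0004],[-.4995,.0002,-.8663]]),
([.4153,.3598,.2237,1.7454,-.0901,1.0467,2.244],[.4318,-.3079,.2],[[-1,-.003,0],[-.003,1,0],[0,0,-1]]),
([-.77,.31,1.03,2.34,-1.2,.33,1.77],[.5183,-.0444,.1559],[[-.411,.777,.476],[.874,.485,-.037],[-.259,.4,-.879]]),
([-.44,.31,.59,2.36,-1.52,.18,2.06],[.5327,-.0456,.1264],[[-.405,.775,.485],[.876,.482,-.039],[-.264,.409,-.874]])]
if __name__=="__main__":
    s=bot.sense(); S.append((s["joints"],s["ee_pos"],s["eef_rot"]))
    def res(L): return np.concatenate([(fk(q,L)[0]-p)*(1 if i not in(3,4) else .2) for i,(q,p,_) in enumerate(S)]+[L[4:]*.001])
    r=least_squares(res,[.33,.4,.4,.3,0,0,0]); print(r.x,np.sqrt(r.cost)); np.save("L.npy",r.x)
    for q,p,R in S:
        pp,RR=fk(q,r.x); print((pp-p)*1000, None if R is None else Ro.from_matrix(np.array(R).T@RR).as_rotvec())
E
python3 fk.py
```

```text
[-3.736  -0.2323 -1.9667 -1.3336  0.3037 -2.3303 -0.3048] 0.3719711713757422
[ -40.3093 -154.9356  -29.6984] None
[-129.9118  192.007   124.2623] [-0.0006  0.0007  1.5684]
[-333.6991  137.1836   69.4459] [0.0003 0.0003 1.5767]
[  27.3207 -173.0898  -69.0498] [-0.0522  0.0557 -0.5553]
[ 145.5194   39.5503 -156.8098] [-0.0474  0.0528 -0.5551]
[ 132.5488   33.5683 -154.9753] [-0.0562  0.0562 -0.5649]
```

```bash
python3 -m creep '[0,0,-10,0,0,0,0,0,-20,0,0,0,0,0,-20,0,0,0]'; python3 -c "
from tgt import *
rel()"
```

```text
t: 13.22
ee_pos: [0.5245, -0.0449, 0.145]
eef_rot: [[-0.404, 0.774, 0.487], [0.875, 0.482, -0.039], [-0.266, 0.41, -0.872]]
wrist_force: [-0.8, -0.5, -4.3]
grip_width: 0.0232
grasp_force: 80.6
t 13.225 in shaft frame mm [ 6.8215  0.6169 58.6584] ang 122.90695083426081 tilt 0.8258807764835704 grip 0.023193443167494627 80.57352662086487 F(ex,ey,n) [-2.8, -0.5, -3.3] j [-0.55  0.27  0.72  2.35 -1.25  0.2   1.8 ]
```

```bash
cat > fit.py <<'E'
import fk as M, itertools
from fk import *
s=bot.sense(); SS=S+[(s["joints"],s["ee_pos"],s["eef_rot"])]
best=None
for sg in itertools.product([1,-1],repeat=4):
    def cv(q): q=np.array(q,float).copy(); q[[0,2,4,6]]*=sg; return q
    e=0
    def res(x): 
        o=[]
        for i,(q,p,R) in enumerate(SS):
            q=cv(q); q[6]+=x[7]; pp,RR=fk(q,x[:7]); w=.3 if i in(3,4) else 1
            o+=list((pp-p)*w)
            if R is not None: o+=list(Ro.from_matrix(np.array(R).T@RR).as_rotvec()*.3*w)
        return np.r_[o,x[4:7]*.003]
    for o7 in (0,1.57,-1.57,3.1):
        r=least_squares(res,[.33,.4,.4,.3,0,0,0,o7])
        if best is None or r.cost<best[0]: best=(r.cost,sg,r.x,res(r.x))
print(best[:3],best[3].round(4)); np.savez("kin.npz",sg=best[1],x=best[2])
E
python3 fit.py
```

```text
(np.float64(0.0007902186580297945), (-1, -1, -1, -1), array([ 0.1301,  0.5737,  0.3304,  0.3575, -0.015 , -0.0562, -0.036 ,
        1.5711])) [-0.0174  0.0022  0.002   0.0068  0.0141  0.0087 -0.      0.      0.0001
  0.0191  0.0215 -0.0023 -0.      0.0001  0.0001 -0.0023  0.0019 -0.0028
  0.0002 -0.     -0.0002 -0.003   0.0015 -0.0038 -0.0001  0.0008 -0.0008
 -0.0053  0.0022 -0.0064 -0.      0.      0.0001 -0.     -0.0002 -0.0001]
```

```bash
cat > fit2.py <<'E'
from fk import *
s=bot.sense(); SS=S+[(s["joints"],s["ee_pos"],s["eef_rot"])]
def fk2(q,x):
    q=np.array(q,float).copy(); q[[0,2,4,6]]*=-1
    R=Z(q[0]);p=np.array([0,0,x[0]]);R=R@Y(q[1]);p=p+R@[x[7],x[8],0];R=R@Z(q[2]);p=p+R@[x[1],x[9],x[2]];R=R@Y(q[3]);p=p+R@[x[3],0,0]
    R=R@Z(q[4]);p=p+R@[x[10],x[11],x[4]];R=R@Y(q[5]);p=p+R@[x[5],x[12],0];R=R@Z(q[6]+1.5711);return p+R@[0,0,x[6]],R
if __name__=="__main__":
    x0=np.array([.2,0,.45,0,.35,0,.35]+[0]*6)
    def res(x): return np.r_[np.concatenate([(fk2(q,x)[0]-p)*(.3 if i in(3,4) else 1) for i,(q,p,R) in enumerate(SS)]),(x-x0)[[1,3,5,7,8,9,10,11,12]]*.003,(x-x0)[[0,2,4,6]]*.0005]
    r=least_squares(res,x0); print(r.x,r.fun[:18]); np.save("x.npy",r.x)
    # sweep: target pose, solve IK over seeds, list solutions in range
    def ik(p,R,seeds=60,rng=np.random.default_rng(0)):
        out=[]
        for k in range(seeds):
            f=lambda q:np.r_[(fk2(q,r.x)[0]-p)*3,Ro.from_matrix(R.T@fk2(q,r.x)[1]).as_rotvec()]
            q0=rng.uniform(lo,hi); q0[0]=rng.uniform(-1,1); s=least_squares(f,q0,bounds=(lo,hi))
            if s.cost<1e-8: out.append(s.x)
        return np.array(out)
    for name,h,a in [("tip123",.050,123),("home123",.013,123),("tip213",.05,213),("home213",.013,213),("home33",.013,33),("home303",.013,303)]:
        o=ik(seat+h*n,pose(a),25); print(name,len(o)); 
        if len(o): 
            m=np.minimum(o-lo,hi-o)[:,[1,2,3,4,5,6]].min(1); i=np.argsort(-m)[:4]; print(o[i].round(2),m[i].round(2))
E
python3 fit2.py
```

```text
[ 0.259  -0.001   0.5882  0.0214  0.3881  0.0086  0.4063  0.0052 -0.0103
 -0.0163 -0.0112  0.0009  0.0009] [-0.0001  0.      0.0001 -0.0001 -0.0003 -0.0001  0.0001  0.0001 -0.0001
 -0.0008  0.0002 -0.0001 -0.0006  0.0011 -0.0003  0.0005 -0.0003  0.0003]
tip123 10
[[ 0.61  0.31 -0.78  2.35  1.46  0.3  -0.96]
 [ 0.56  0.29 -0.7   2.35  1.45  0.26 -0.96]
 [ 0.52  0.28 -0.65  2.35  1.45  0.24 -0.95]
 [ 0.94  0.55 -1.39  2.34  1.49  0.72 -1.02]] [0.13 0.09 0.07 0.04]
home123 17
[[ 0.42  0.37 -0.55  2.36  1.83  0.26 -1.32]
 [-0.74  0.67  1.26  2.39  4.54  0.72  2.31]
 [ 0.86  0.66 -1.35  2.35  1.62  0.8  -1.12]
 [ 0.86  0.66 -1.35  2.35  1.62  0.8  -1.12]] [0.09 0.09 0.08 0.08]
tip213 13
[[ 0.83  0.41 -1.12  2.35  1.48  0.49  0.57]
 [ 0.67  0.33 -0.86  2.35  1.47  0.34  0.6 ]
 [ 0.93  0.54 -1.38  2.34  1.49  0.7   0.55]
 [ 0.94  0.56 -1.4   2.34  1.49  0.73  0.55]] [0.15 0.15 0.05 0.03]
home213 14
[[ 0.83  0.61 -1.27  2.35  1.63  0.72  0.44]
 [ 0.83  0.6  -1.25  2.35  1.63  0.7   0.44]
 [ 0.77  0.53 -1.12  2.35  1.66  0.59  0.42]
 [ 0.66  0.45 -0.91  2.35  1.7   0.45  0.38]] [0.15 0.15 0.15 0.15]
home33 15
[[ 0.82  0.59 -1.23  2.35  1.64  0.68 -2.71]
 [ 0.64  0.44 -0.88  2.35  1.71  0.43 -2.77]
 [-0.39  0.38  0.54  2.38  4.21  0.22  1.03]
 [ 0.47  0.38 -0.63  2.36  1.79  0.3  -2.86]] [0.15 0.12 0.05 0.03]
home303 10
[[ 0.59  0.42 -0.79  2.35  1.73  0.38  1.92]
 [ 0.57  0.41 -0.77  2.35  1.74  0.37  1.91]
 [ 0.54  0.4  -0.72  2.36  1.76  0.34  1.89]
 [-0.7   0.58  1.13  2.39  4.51  0.59 -0.81]] [0.15 0.15 0.14 0.11]
```

The model fits to under 1 mm. The mirrored elbow (q3≈-0.9, q5≈1.5) suits 213° best. Next I'll see whether a plain pseudo-inverse IK reproduces how creep moves the joints, so I can plan a path that swings the elbow over.

```bash
cat > sim.py <<'E'
from fit2 import *
X=np.load("x.npy")
def jac(q):
    p,R=fk2(q,X); J=np.zeros((6,7))
    for i in range(7):
        d=q.copy(); d[i]+=1e-5; a,b=fk2(d,X); J[:3,i]=(a-p)/1e-5; J[3:,i]=Ro.from_matrix(b@R.T).as_rotvec()/1e-5
    return p,R,J
def step_to(q,p,R,lam=.02,tol=1e-3,maxit=8,K=0,q0=None):
    for _ in range(maxit):
        pp,RR,J=jac(q); e=np.r_[p-pp,Ro.from_matrix(R@RR.T).as_rotvec()]
        if np.linalg.norm(e)<tol: break
        Ji=J.T@np.linalg.inv(J@J.T+lam**2*np.eye(6)); dq=Ji@e
        if K: dq=dq+(np.eye(7)-Ji@J)@(K*(q0-q))
        q=np.clip(q+dq,lo+.01,hi-.01)
    return q
def move(q,p,R,sub=1,p0=None,R0=None,**k):
    a,b=fk2(q,X); a=a if p0 is None else p0; b=b if R0 is None else R0
    rv=Ro.from_matrix(b.T@R).as_rotvec(); N=int(max(np.linalg.norm(p-a)/.0625,np.degrees(np.linalg.norm(rv))/10.7)*sub)+1
    for i in range(1,N+1):
        q=step_to(q,a+(p-a)*i/N,b@Ro.from_rotvec(rv*i/N).as_matrix(),**k)
    return q
E
python3 - <<'E'
from sim import *
qs=np.array([-1.109,.507,-.238,1.5,.126,1.149,-.155])
P1,R1=np.array(S[1][1]),np.array(S[1][2]);P2,R2=np.array(S[2][1]),np.array(S[2][2],float)
q213=[-.47,.22,.59,2.34,-.78,.18,2.89]
for k in (dict(),dict(K=.05,q0=(lo+hi)/2),dict(K=.05,q0=qs),dict(K=.2,q0=qs)):
  for lam in (.02,.1):
    a=move(qs,P1,R1,sub=4,lam=lam,**k); b=move(np.array(S[1][0]),P2,R2,sub=4,lam=lam,**k); c=move(np.array([.41,.38,.25,1.8,-.11,.97,2.21]),seat+.06*n,pose(213),sub=4,lam=lam,**k)
    print(lam,k.get("K"),a.round(3),b.round(3),c.round(2))
print("true",S[1][0],S[2][0],q213)
E
```

```text
0.02 None [ 0.129  0.1   -0.059  2.336 -0.159  0.185  1.79 ] [ 0.413  0.359  0.228  1.746 -0.092  1.047  2.247] [-0.09  0.2   0.13  2.37  0.01  0.18  2.08]
0.1 None [ 0.143  0.101 -0.079  2.336 -0.131  0.185  1.758] [ 0.408  0.36   0.235  1.747 -0.095  1.046  2.25 ] [-0.09  0.2   0.13  2.36  0.01  0.18  2.09]
0.02 0.05 [ 0.613  0.127 -0.61   2.324  0.309  0.199  1.309] [ 0.775  0.364 -0.287  1.736  0.116  1.058  2.022] [ 0.34  0.23 -0.41  2.36  1.24  0.18  0.83]
0.1 0.05 [ 0.725  0.182 -0.796  2.333  0.789  0.211  0.803] [ 1.339  0.687 -1.368  1.711  0.694  1.335  1.408] [ 0.58  0.28 -0.74  2.36  1.43  0.28  0.63]
0.02 0.05 [ 0.146  0.101 -0.081  2.336 -0.135  0.186  1.764] [ 0.496  0.354  0.109  1.744 -0.043  1.046  2.194] [ 0.08  0.2  -0.08  2.37  0.82  0.18  1.27]
0.1 0.05 [ 0.154  0.104 -0.142  2.333  0.085  0.184  1.504] [ 0.573  0.354 -0.012  1.74   0.007  1.048  2.131] [ 0.09  0.21 -0.12  2.36  0.91  0.18  1.16]
0.02 0.2 [ 0.372  0.11  -0.341  2.33   0.094  0.186  1.525] [ 0.553  0.353  0.026  1.742 -0.01   1.046  2.156] [ 0.09  0.21 -0.1   2.37  0.92  0.18  1.17]
0.1 0.2 [ 0.025  0.117 -0.09   2.352  0.412  0.18   1.109] [ 0.574  0.355 -0.051  1.737  0.03   1.051  2.081] [-0.07  0.21  0.02  2.37  1.03  0.18  1.  ]
true [0.0264, 0.0998, 0.0571, 2.3391, -0.2504, 0.1869, 1.8851] [0.4153, 0.3598, 0.2237, 1.7454, -0.0901, 1.0467, 2.244] [-0.47, 0.22, 0.59, 2.34, -0.78, 0.18, 2.89]
```

```bash
cat > plan.py <<'E'
from sim import *
import time,sys
rng=np.random.default_rng(int(sys.argv[1])); q0=np.array(bot.sense()["joints"]); pe=seat+.075*n
t0=time.time(); best=[]
def Rt(a,tx,ty):  # tool x yaw a (deg, world), then tilt about world x,y
    x=np.array([np.cos(a),np.sin(a),0]); z=np.array([0,0,-1.]); return Ro.from_rotvec([tx,ty,0]).as_matrix()@np.stack([x,np.cross(z,x),z],1)
while time.time()-t0<150:
    w=[]
    for k in range(rng.integers(1,4)):
        w.append((np.array([rng.uniform(.38,.52),rng.uniform(-.35,.3),rng.uniform(.25,.4)]).round(2),np.array([rng.uniform(1.2,5),rng.uniform(-.9,.9),rng.uniform(-.6,.4)]).round(1)))
    q=q0; ok=True; mm=9;tot=0; a,b=fk2(q,X)
    for p,r in [(np.array([.45,-.05,.26]),np.array([2.2,0,0]))]+w+[(seat+.10*n,None),(pe,None)]:
        R=Rt(*r) if r is not None else pose(213)
        a,b=fk2(q,X); tot+=int(max(np.linalg.norm(p-a)/.0625,np.degrees(np.linalg.norm(Ro.from_matrix(b.T@R).as_rotvec()))/10.7))+1
        q=move(q,p,R,sub=1); pp,RR=fk2(q,X)
        if np.linalg.norm(pp-p)>.01 or tot>90: ok=False;break
        mm=min(mm,np.minimum(q-lo,hi-q).min())
    if ok: best.append((q[2],mm,tot,[(p.tolist(),r.tolist()) for p,r in w],q.round(2)))
best.sort(key=lambda b:b[0]); print(len(best))
for b in best[:4]: print(b)
E
for i in 1 2 3 4; do OMP_NUM_THREADS=1 python3 plan.py $i & done; wait
```

```text
this script no longer has the robot
this script no longer has the robot
this script no longer has the robot
48
(np.float64(-1.3021369259436906), np.float64(0.010000000000000009), 37, [([0.47, 0.13, 0.37], [3.5, 0.7, -0.4]), ([0.5, 0.04, 0.26], [1.4, -0.5, -0.3])], array([ 0.97,  0.4 , -1.3 ,  2.34,  1.35,  0.54,  0.69]))
(np.float64(-1.3011019057406528), np.float64(0.010000000000000009), 27, [([0.49, -0.0, 0.38], [2.8, 0.1, -0.3]), ([0.45, -0.22, 0.27], [2.6, 0.5, -0.6]), ([0.51, -0.11, 0.33], [2.2, -0.8, -0.6])], array([ 0.96,  0.4 , -1.3 ,  2.34,  1.35,  0.54,  0.69]))
(np.float64(-1.3004904369419052), np.float64(0.009999999999999787), 43, [([0.38, -0.25, 0.26], [4.0, 0.7, -0.2]), ([0.41, -0.31, 0.35], [1.3, -0.4, 0.2])], array([ 0.96,  0.4 , -1.3 ,  2.34,  1.35,  0.54,  0.69]))
(np.float64(-1.3004122384869954), np.float64(0.010000000000000009), 25, [([0.38, -0.1, 0.34], [2.0, 0.6, -0.5]), ([0.46, 0.23, 0.37], [1.7, -0.4, -0.5])], array([ 0.96,  0.4 , -1.3 ,  2.34,  1.35,  0.54,  0.69]))Exception ignored in: <_io.TextIOWrapper mode='rw' encoding='UTF-8'>
Traceback (most recent call last):
BrokenPipeError: [Errno 32] Broken pipe
Exception ignored in: <_io.TextIOWrapper mode='rw' encoding='UTF-8'>
Traceback (most recent call last):
BrokenPipeError: [Errno 32] Broken pipe
Exception ignored in: <_io.TextIOWrapper mode='rw' encoding='UTF-8'>
Traceback (most recent call last):
BrokenPipeError: [Errno 32] Broken pipe
```

```bash
cat > nx.py <<'E'
from sim import *
def Rt(a,tx,ty):
    x=np.array([np.cos(a),np.sin(a),0]); z=np.array([0,0,-1.]); return Ro.from_rotvec([tx,ty,0]).as_matrix()@np.stack([x,np.cross(z,x),z],1)
def nxt(seq):
    s=bot.sense(); q=np.array(s["joints"]); print("now",s["t"],q.round(2),s["ee_pos"])
    for i,(p,R) in enumerate(seq):
        if i==0: go(p,R)
        q=move(q,np.array(p),R); print("pred",q.round(2))
A=([.45,-.05,.26],Rt(2.2,0,0));B=([.38,-.1,.34],Rt(2.0,.6,-.5));C=([.46,.23,.37],Rt(1.7,-.4,-.5));D=(seat+.1*n,pose(213));E=(seat+.06*n,pose(213))
E
python3 -c "
from nx import *
nxt([A,B,C,D,E])"
```

```text
now 13.225 [-0.55  0.27  0.72  2.35 -1.25  0.2   1.8 ] [ 0.5245 -0.0449  0.145 ]
 shift mm [  -4.9  -12.9 -136.4] rv [ 0.409  0.306 -0.133] rows>= 3
pred [-0.72  0.3   1.06  1.83 -0.28  1.18  1.05]
pred [ 0.    0.19  1.14  2.05 -0.85  1.51  1.88]
pred [-0.16  0.36 -1.18  1.7   0.9   1.65 -1.33]
pred [ 1.09  0.36 -1.42  2.32  1.21  0.54  0.82]
pred [ 0.9   0.42 -1.23  2.34  1.43  0.54  0.62]
```

```bash
python3 -m creep '[-5,-13,-50,0,0,0,-5,-13,-100,0.2,0.15,-0.07,-5,-13,-136,0.41,0.306,-0.133,-5,-13,-136,0.41,0.306,-0.133,-5,-13,-136,0.41,0.306,-0.133]' && python3 -c "
from nx import *
nxt([B,C,D,E])"
```

```text
t: 13.85
ee_pos: [0.4503, -0.0497, 0.2623]
eef_rot: [[-0.59, 0.807, 0.007], [0.807, 0.59, 0.005], [0.0, 0.009, -1.0]]
wrist_force: [1.5, 0.6, -2.7]
grip_width: 0.0234
grasp_force: 80.4
now 13.85 [-0.79  0.34  1.17  1.82 -0.34  1.2   1.12] [ 0.4503 -0.0497  0.2623]
 shift mm [  0.9 -85.8 -78.4] rv [-0.727  0.264  0.193] rows>= 5
pred [-0.02  0.21  1.18  2.05 -0.86  1.53  1.9 ]
pred [-0.15  0.37 -1.21  1.7   0.9   1.67 -1.34]
pred [ 1.09  0.36 -1.42  2.32  1.21  0.54  0.82]
pred [ 0.9   0.42 -1.23  2.34  1.43  0.54  0.62]
```

```bash
python3 -m creep '[0,-17,-16,-0.145,0.053,0.039,0,-34,-32,-0.29,0.106,0.078,0,-52,-47,-0.436,0.158,0.116,0,-69,-63,-0.58,0.211,0.154,1,-86,-78,-0.727,0.264,0.193,1,-86,-78,-0.727,0.264,0.193]' && python3 -c "
from nx import *
nxt([C,D,E])"
```

```text
t: 14.6
ee_pos: [0.379, -0.1045, 0.3366]
eef_rot: [[-0.485, 0.744, 0.459], [0.822, 0.208, 0.53], [0.299, 0.635, -0.713]]
wrist_force: [0.4, 0.1, -4.8]
grip_width: 0.0236
grasp_force: 80.8
now 14.6 [-0.08  0.18  1.21  2.06 -0.86  1.5   1.86] [ 0.379  -0.1045  0.3366]
 shift mm [245.6 151.1 190.8] rv [ 0.27  -0.903  0.018] rows>= 6
pred [-0.13  0.39 -1.25  1.7   0.92  1.69 -1.36]
pred [ 1.09  0.36 -1.42  2.32  1.21  0.54  0.82]
pred [ 0.9   0.42 -1.23  2.34  1.43  0.54  0.62]
```

```bash
python3 -m creep '[41,25,32,0.045,-0.15,0.003,82,50,64,0.09,-0.3,0.006,123,75,96,0.135,-0.45,0.009,164,100,128,0.18,-0.6,0.012,205,126,160,0.225,-0.75,0.015,246,151,191,0.27,-0.903,0.018,246,151,191,0.27,-0.903,0.018,246,151,191,0.27,-0.903,0.018,246,151,191,0.27,-0.903,0.018,246,151,191,0.27,-0.903,0.018,246,151,191,0.27,-0.903,0.018]' && python3 -c "
from nx import *
nxt([D,E])"
```

```text
t: 15.98
ee_pos: [0.4268, 0.1684, 0.3408]
eef_rot: [[-0.074, 0.902, 0.426], [0.911, 0.234, -0.339], [-0.405, 0.363, -0.839]]
wrist_force: [0.5, -1.3, -6.0]
grip_width: 0.0228
grasp_force: 80.5
now 15.975 [-0.06  0.13 -0.98  1.88  0.7   1.35 -1.09] [0.4268 0.1684 0.3408]
 shift mm [-132.   -44.7  239.1] rv [-0.346  0.084 -1.798] rows>= 10
pred [ 0.67  0.16 -0.76  2.34  0.83  0.24  1.24]
pred [ 0.38  0.23 -0.46  2.36  1.26  0.18  0.82]
```

```bash
python3 -c "
from nx import *
nxt([C,D,E])
C2=([.46,.33,.37],Rt(1.7,-.4,-.5)); nxt([C2,D,E])"
python3 -m creep '[0,0,0,0,0,0,0,0,0,0,0,0]';python3 -c "
from nx import *
nxt([C,D,E])"
```

```text
now 15.975 [-0.06  0.13 -0.98  1.88  0.7   1.35 -1.09] [0.4268 0.1684 0.3408]
 shift mm [ 41.9  55.  -31.3] rv [-0.043 -0.049  0.038] rows>= 2
pred [-0.27  0.3  -0.98  1.7   0.84  1.57 -1.26]
pred [ 0.86  0.2  -1.01  2.33  0.98  0.31  1.08]
pred [ 0.61  0.27 -0.75  2.35  1.34  0.27  0.72]
now 15.975 [-0.06  0.13 -0.98  1.88  0.7   1.35 -1.09] [0.4268 0.1684 0.3408]
 shift mm [133.   78.4 -65.2] rv [-0.043 -0.049  0.038] rows>= 3
pred [-0.49  0.45 -0.96  1.51  0.91  1.74 -1.35]
pred [ 1.08  0.34 -1.39  2.33  1.2   0.52  0.83]
pred [ 0.88  0.41 -1.2   2.34  1.43  0.51  0.62]
t: 16.23
ee_pos: [0.4263, 0.1677, 0.3394]
eef_rot: [[-0.08, 0.903, 0.422], [0.911, 0.238, -0.337], [-0.404, 0.358, -0.842]]
wrist_force: [0.0, -1.3, -3.8]
grip_width: 0.0233
grasp_force: 80.5
now 16.225 [-0.06  0.13 -0.97  1.89  0.69  1.34 -1.08] [0.4263 0.1677 0.3394]
 shift mm [ 41.7  56.2 -32.5] rv [-0.047 -0.052  0.044] rows>= 2
pred [-0.27  0.29 -0.97  1.7   0.83  1.57 -1.26]
pred [ 0.85  0.19 -0.99  2.33  0.97  0.3   1.09]
pred [ 0.59  0.27 -0.74  2.35  1.34  0.26  0.73]
```

Going on to C2 gives better margins.

```bash
python3 -m creep '[44,26,-22,-0.02,-0.02,0.02,88,52,-44,-0.043,-0.05,0.04,133,79,-65,-0.043,-0.05,0.04,133,79,-65,-0.043,-0.05,0.04,133,79,-65,-0.043,-0.05,0.04]';python3 -c "
from nx import *
nxt([(seat+.13*n,pose(213)),D,E])"
```

```text
t: 16.85
ee_pos: [0.4609, 0.3268, 0.3695]
eef_rot: [[-0.017, 0.886, 0.464], [0.902, 0.214, -0.376], [-0.432, 0.412, -0.802]]
wrist_force: [-0.6, 0.2, -4.5]
grip_width: 0.0234
grasp_force: 80.7
now 16.85 [-0.47  0.44 -0.97  1.52  0.9   1.74 -1.35] [0.4609 0.3268 0.3695]
 shift mm [-261.3 -127.8  282.2] rv [-0.363  0.163 -1.823] rows>= 10
pred [ 1.17  0.16 -1.32  2.31  0.76  0.36  1.3 ]
pred [ 0.88  0.2  -1.04  2.33  1.    0.32  1.06]
pred [ 0.63  0.28 -0.78  2.35  1.35  0.28  0.71]
```

```bash
python3 -c "
from nx import *
nxt([D,E])"
```

```text
now 16.85 [-0.47  0.44 -0.97  1.52  0.9   1.74 -1.35] [0.4609 0.3268 0.3695]
 shift mm [-251.4 -125.6  310.4] rv [-0.363  0.163 -1.823] rows>= 10
pred [ 1.08  0.36 -1.42  2.32  1.21  0.54  0.82]
pred [ 0.9   0.42 -1.23  2.34  1.43  0.53  0.62]
```

```bash
python3 -m creep '[-25,-13,31,-0.036,0.016,-0.182,-50,-25,62,-0.073,0.033,-0.365,-75,-38,93,-0.109,0.049,-0.547,-101,-50,124,-0.145,0.065,-0.729,-126,-63,155,-0.181,0.081,-0.911,-151,-75,186,-0.218,0.098,-1.094,-176,-88,217,-0.254,0.114,-1.276,-201,-100,248,-0.29,0.13,-1.458,-226,-113,279,-0.327,0.147,-1.641,-251,-126,310,-0.363,0.163,-1.823,-251,-126,310,-0.363,0.163,-1.823,-251,-126,310,-0.363,0.163,-1.823,-251,-126,310,-0.363,0.163,-1.823,-251,-126,310,-0.363,0.163,-1.823]';python3 -c "
from nx import *
nxt([E]);rel()"
```

```text
t: 18.6
ee_pos: [0.4978, -0.0414, 0.1779]
eef_rot: [[-0.767, -0.402, 0.5], [-0.485, 0.874, -0.041], [-0.42, -0.274, -0.865]]
wrist_force: [-0.2, -0.7, -3.9]
grip_width: 0.023
grasp_force: 80.6
now 18.6 [ 1.01  0.22 -1.2   2.35  1.08  0.36  0.97] [ 0.4978 -0.0414  0.1779]
 shift mm [ 1.  -1.6 40.6] rv [-0.002  0.001  0.001] rows>= 1
pred [ 0.74  0.31 -0.94  2.35  1.39  0.36  0.67]
t 18.6 in shaft frame mm [ -0.0641   1.891  100.5635] ang 213.0568474307718 tilt 0.3974179558412617 grip 0.022993553470710443 80.56198596954346 F(ex,ey,n) [-2.1, -0.7, -3.3] j [ 1.01  0.22 -1.2   2.35  1.08  0.36  0.97]
```

The elbow is now on the good side with margins on every joint. Advancing along the shaft axis.

```bash
python3 -m creep '[1,-1.6,15,0,0,0,1,-1.6,30,0,0,0,1,-1.6,42,0,0,0,1,-1.6,42,0,0,0,1,-1.6,42,0,0,0]'>/dev/null;python3 -c "
from nx import *
nxt([(seat+.042*n,pose(213))]);rel()"
python3 -m creep '[0,0,6,0,0,0,0,0,12,0,0,0,0,0,16,0,0,0,0,0,16,0,0,0,0,0,16,0,0,0]'>/dev/null;python3 -c "
from nx import *
nxt([(seat+.032*n,pose(213))]);rel()"
```

```text
now 19.225 [ 0.8   0.32 -1.01  2.37  1.43  0.37  0.63] [ 0.5186 -0.0451  0.1414]
 shift mm [-0.   0.  16.4] rv [-0.     0.001  0.   ] rows>= 1
pred [ 0.74  0.39 -0.98  2.35  1.53  0.42  0.53]
t 19.225 in shaft frame mm [-0.0432 -0.0383 58.4405] ang 213.01581849475295 tilt 0.38751122494893797 grip 0.023138821047388455 80.5359935760498 F(ex,ey,n) [-2.5, -0.3, -3.1] j [ 0.8   0.32 -1.01  2.37  1.43  0.37  0.63]
now 19.85 [ 0.77  0.37 -1.    2.38  1.55  0.4   0.52] [ 0.5266 -0.0464  0.1274]
 shift mm [-0.4  0.6 10.3] rv [-0.001  0.001 -0.001] rows>= 1
pred [ 0.72  0.42 -0.98  2.35  1.59  0.45  0.47]
t 19.85 in shaft frame mm [-0.0608 -0.7249 42.2962] ang 212.96915334683155 tilt 0.38596817297439073 grip 0.023103181088178874 80.6660270690918 F(ex,ey,n) [-1.7, 0.1, -3.0] j [ 0.77  0.37 -1.    2.38  1.55  0.4   0.52]
```

```bash
python3 -m creep '[0,0,3,0,0,0,0,0.5,6,0,0,0,0,0.5,9,0,0,0,0,0.5,11,0,0,0,0,0.5,11,0,0,0]'>/dev/null;python3 -c "
from nx import *
rel()"
python3 -m creep '[0,0,3,0,0,0,0,0,6,0,0,0,0,0,8,0,0,0,0,0,8,0,0,0]'>/dev/null;python3 -c "
from nx import *
rel()"
```

```text
t 20.475 in shaft frame mm [ 0.3923  0.4263 30.916 ] ang 212.98919224772246 tilt 0.40064384775831224 grip 0.02270132973312313 80.5508816242218 F(ex,ey,n) [1.7, 2.5, -5.7] j [ 0.75  0.4  -0.99  2.38  1.62  0.43  0.45]
t 20.975 in shaft frame mm [ 0.3984  0.2254 22.8939] ang 212.98565183758865 tilt 0.39841976896580245 grip 0.02324576260552379 80.71812987327576 F(ex,ey,n) [4.1, 2.3, -6.5] j [ 0.74  0.43 -0.99  2.38  1.66  0.45  0.41]
```

It's past the shoulder, so the angle was right. Pushing home.

```bash
python3 -m creep '[0,0,3,0,0,0,0,0,6,0,0,0,0,0,9,0,0,0,0,0,11,0,0,0,0,0,11,0,0,0]'>/dev/null;python3 -c "
from nx import *
rel()"
python3 -m creep '[0,0,1,0,0,0,0,0,2,0,0,0,0,0,2,0,0,0]'>/dev/null;python3 -c "
from nx import *
rel()"
```

```text
t 21.6 in shaft frame mm [ 0.3354  0.3166 12.0136] ang 213.00460670230814 tilt 0.39972456156250274 grip 0.02345016735802724 80.97692012786865 F(ex,ey,n) [3.5, 4.6, -2.4] j [ 0.73  0.46 -0.99  2.38  1.71  0.48  0.37]
t 21.975 in shaft frame mm [ 0.2123  0.3192 11.7736] ang 213.14851485621696 tilt 0.4484060412549423 grip 0.02317307533887236 87.13117361068726 F(ex,ey,n) [1.2, 0.0, 42.4] j [ 0.73  0.46 -1.    2.38  1.72  0.49  0.36]
```

The crank is seated firmly (hard stop, TCP 11.8 mm, +42 N). Next I'll relax, release and retract, then simulate the winding circle.

```bash
python3 -m creep '[0,0,-1.5,0,0,0,0,0,-1.5,0,0,0,0,0,-1.5,0,0,0,0,0,-1.5,0,0,0,0,0,-1.5,0,0,0]' 0.35 >/dev/null; python3 -c "
from nx import *
rel()"
python3 -m creep '[0,0,-15,0,0,0,0,0,-35,0,0,0,0,0,-58,0,0,0,0,0,-62,0,0,0,0,0,-62,0,0,0]'>/dev/null
cat > circ.py <<'E'
from nx import *
def pt(a,h): a=np.radians(a); return seat+.06*(np.cos(a)*ex+np.sin(a)*ey)+h*n
if __name__=="__main__":
    rel()
    for ta in (213,190,170,235,255):
        q=np.array(bot.sense()["joints"]); q=move(q,pt(213,.074),pose(ta)); q=move(q,pt(213,.018),pose(ta)); w=9;e=0;Q=[q]
        for a in range(213,213-800,-20):
            q=step_to(q,pt(a,.018),pose(ta)); p,R=fk2(q,X); m=np.minimum(q-lo,hi-q); Q.append(q)
            w=min(w,m.min()); e=max(e,np.linalg.norm(p-pt(a,.018))*1000)
        Q=np.array(Q); print(ta,"margin",round(w,3),"err",round(e,2),"min",Q.min(0).round(2),"max",Q.max(0).round(2),"maxstep",abs(np.diff(Q,axis=0)).max().round(3))
    go(pt(213,.074),pose(213)); go(pt(213,.018),pose(213))
E
python3 circ.py
```

```text
t 22.6 in shaft frame mm [-0.5494 -0.4289 11.427 ] ang 212.95088448049341 tilt 0.3816215544157037 grip 0.055583130952667266 0.0 F(ex,ey,n) [0.1, 0.0, 0.6] j [ 0.73  0.46 -0.99  2.38  1.71  0.48  0.37]
t 23.225 in shaft frame mm [-0.2861 -0.8005 73.4806] ang 212.9399030917187 tilt 0.3928129366360304 grip 0.055697669642654046 0.0 F(ex,ey,n) [-0.5, -0.6, -0.4] j [ 0.83  0.27 -1.02  2.37  1.3   0.34  0.76]
213 margin 0.01 err 13.82 min [ 0.47  0.41 -1.05  2.2   1.32  0.29  0.03] max [ 0.84  0.53 -0.81  2.49  2.    0.64  0.84] maxstep 0.173
190 margin 0.01 err 14.05 min [ 0.46  0.4  -1.04  2.2   1.31  0.27 -0.38] max [ 0.82  0.52 -0.78  2.49  2.01  0.63  0.44] maxstep 0.183
170 margin 0.01 err 14.15 min [ 0.45  0.4  -1.03  2.2   1.31  0.27 -0.74] max [ 0.82  0.52 -0.77  2.49  2.01  0.63  0.1 ] maxstep 0.188
235 margin 0.01 err 13.32 min [ 0.5   0.43 -1.09  2.2   1.34  0.33  0.43] max [ 0.86  0.54 -0.87  2.49  1.97  0.67  1.2 ] maxstep 0.161
255 margin 0.01 err 13.05 min [ 0.52  0.44 -1.11  2.2   1.35  0.35  0.79] max [ 0.88  0.55 -0.91  2.49  1.95  0.68  1.55] maxstep 0.155
 shift mm [59.3  0.5 -0.6] rv [-0.002  0.001 -0.001] rows>= 1
 shift mm [59.4  0.5 55.4] rv [-0.002  0.001 -0.001] rows>= 2
```

The j4 limit bites on the side near the robot. I'll try holding the tool less tilted: the closing line stays along jack y, so the pads still lie along the grip.

```bash
cat > circ2.py <<'E'
from circ import *
def hand(ta,dl): return pose(ta)@Ro.from_rotvec([0,dl,0]).as_matrix()
def tp(a,R,back=0,hc=.073): return pt(a,hc)+(.057-back)*R[:,2]
if __name__=="__main__":
    print(hand(180,.3)[:,2])
    for dl in (.2,.3,.4,.5):
        R=hand(180,dl); q=np.array(bot.sense()["joints"]); q=move(q,tp(213,R,.06),R); q=move(q,tp(213,R),R); w=9;e=0;Q=[q]
        for a in range(213,213-800,-20):
            q=step_to(q,tp(a,R),R); p,_=fk2(q,X); m=np.minimum(q-lo,hi-q); Q.append(q)
            w=min(w,m.min()); e=max(e,np.linalg.norm(p-tp(a,R))*1000)
        Q=np.array(Q); print(dl,"margin",round(w,3),"err",round(e,2),"min",Q.min(0).round(2),"max",Q.max(0).round(2),"maxstep",abs(np.diff(Q,axis=0)).max().round(3))
E
python3 circ2.py
```

```text
[ 0.221  -0.0179 -0.9751]
0.2 margin 0.165 err 0.73 min [ 0.46  0.41 -0.96  2.02  0.82  0.35  0.27] max [ 0.82  0.49 -0.71  2.33  1.15  0.65  0.79] maxstep 0.108
0.3 margin 0.253 err 0.73 min [ 0.52  0.47 -0.99  1.93  0.73  0.52  0.51] max [ 0.83  0.54 -0.86  2.25  0.91  0.79  0.88] maxstep 0.073
0.4 margin 0.338 err 0.77 min [ 0.53  0.52 -0.98  1.85  0.65  0.66  0.65] max [ 0.8   0.58 -0.91  2.16  0.76  0.92  0.96] maxstep 0.059
0.5 margin 0.422 err 0.69 min [ 0.53  0.57 -0.97  1.76  0.6   0.8   0.74] max [ 0.78  0.63 -0.94  2.08  0.67  1.05  1.01] maxstep 0.056
```

```bash
python3 -c "
from circ2 import *
R=hand(180,.3); go(tp(213,R,.06),R); go(tp(213,R),R)"
```

```text
shift mm [58.6 -0.  -2.4] rv [-0.088  0.293  0.57 ] rows>= 4
 shift mm [73.5  9.7 54.9] rv [-0.088  0.293  0.57 ] rows>= 4
```

```bash
python3 -m creep '[15,0,-12,-0.022,0.073,0.14,30,0,-12,-0.044,0.147,0.285,45,0,-8,-0.066,0.22,0.43,58,0,-2,-0.088,0.293,0.57,58,0,-2,-0.088,0.293,0.57,58,0,-2,-0.088,0.293,0.57]' 0.35 40 >/dev/null
python3 - <<'E'
from circ2 import *
R=hand(180,.3); go(tp(213,R),R); print(bot.sense()["t"],np.round(bot.sense()["joints"],2))
c=camera("wrist"); W=cloud(c); hsv=cv2.cvtColor(c["frame"],cv2.COLOR_RGB2HSV)
D=(W-seat); s=np.stack([D@ex,D@ey,D@n],-1)*1000
o=(hsv[...,0]<18)&(hsv[...,1]>120)&(np.hypot(s[...,0],s[...,1])<90)&(s[...,2]>40)&(s[...,2]<105)
p=s[o]; print(len(p),np.median(p,0) if len(p) else "",p.min(0),p.max(0)); save("w6.png",c["frame"])
b=(np.hypot(s[...,0],s[...,1])<85)&(s[...,2]>93)&(s[...,2]<101); print("top",s[b].mean(0),s[b].min(0),s[b].max(0))
b=(np.hypot(s[...,0],s[...,1])<22)&(s[...,2]>80)&(s[...,2]<95);print("boss",b.sum(),np.median(s[b],0) if b.any() else "")
E
```

```text
shift mm [ 0.1 -1.3 59.4] rv [ 0.001 -0.     0.005] rows>= 1
23.975 [ 0.92  0.37 -1.08  2.19  0.64  0.64  0.9 ]
545 [-51.6486 -35.2765  96.8703] [-60.3858 -44.2576  87.2983] [-41.7782 -25.9321  99.472 ]
top [-51.1205 -34.8015  97.3727] [-60.3858 -44.2918  93.3028] [-41.4344 -25.2131 100.6827]
boss 1197 [-2.5445 -2.8326 87.8196]
```

View pics/w6.png

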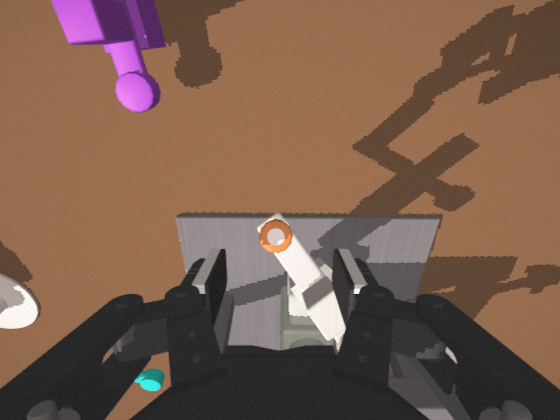

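The crank is seated: the boss top measures 87.8 mm above the collar (88 expected). The grip is at pixel (276,236), between the open fingers. Descending and closing on it.

```bash
python3 -m creep '[0,-1,20,0,0,0,0,-1,40,0,0,0,0,-1,57,0,0,0,0,-1,57,0,0,0,0,-1,57,0,0,0]' >/dev/null; python3 -m creep '[0,0,0,0,0,0,0,0,0,0,0,0,0,0,0,0,0,0,0,0,0,0,0,0]' 1 40
python3 - <<'E'
from circ2 import *
rel(); s=bot.sense(); R=np.asarray(s["eef_rot"]); g=s["ee_pos"]-.057*R[:,2]-seat; print("grasp pt",np.array([g@ex,g@ey,g@n])*1000)
# circle displacements in current tool axes, clockwise from 213, mm
for k in range(0,375,30):
    d=(pt(213-k,0)-pt(213,0)); print(k,(R.T@d*1000).round(1))
# heights now
def heights():
  for nme in ("scene","top"):
    c=camera(nme); W=cloud(c)
    for t in ("frame_end","pointer_tip","ram_top"):
        for r in regions_of(t,c)[:1]:
            p=W[r["region"]]; print(nme,t,round(r["confidence"],2),np.round(r["extent"]),np.nanmedian(p,0),np.nanmax(p[:,2]))
heights()
E
```

```text
t: 25.15
ee_pos: [0.4777, -0.0749, 0.0762]
eef_rot: [[-0.972, 0.08, 0.22], [0.078, 0.997, -0.017], [-0.221, 0.0, -0.975]]
wrist_force: [-1.4, -0.5, 3.6]
grip_width: 0.0189
grasp_force: 39.1
t 25.15 in shaft frame mm [-65.8722 -33.0616  21.2036] ang 180.05317289932256 tilt 17.22680832691474 grip 0.018902322365666087 39.108325839042664 F(ex,ey,n) [0.6, -0.6, 3.7] j [ 0.76  0.46 -0.91  2.24  0.84  0.53  0.71]
grasp pt [-48.9957 -33.0917  75.6466]
0 [0. 0. 0.]
30 [ 9.1 29.5  2.9]
60 [ 2.9 59.9  1. ]
90 [-16.9  83.   -5.2]
120 [-45.1  92.6 -13.9]
150 [-74.2  86.1 -22.9]
180 [-96.2  65.3 -29.8]
210 [-105.3   35.7  -32.6]
240 [-99.1   5.4 -30.7]
270 [-79.3 -17.7 -24.6]
300 [-51.  -27.3 -15.8]
330 [-22.  -20.8  -6.8]
360 [-0. -0.  0.]
scene frame_end 0.85 [346. 263. 145. 119.] [ 0.7598 -0.0919  0.1495] 0.15511470437963326
scene pointer_tip 0.51 [357. 197.  20.  12.] [0.697  0.0961 0.1636] 0.1739669027157391
scene ram_top 0.62 [266. 214.  52.  40.] [ 0.5298 -0.0542  0.1328] 0.17333323108373055
top frame_end 0.59 [284. 138.  83.  83.] [ 0.7313 -0.0673  0.1495] 0.15730884369519793
top pointer_tip 0.48 [128. 206.  46.  77.] [0.6232 0.4883 0.0226] 0.034120575332210024
```

Gripped. Scene depth puts the pointer tip at about z≈0.1635 and the bar top at about 0.1497, so it needs roughly 14 mm plus the initial gap. First I need the 20° circle offsets.

Run:
```python
from circ2 import *
s=bot.sense(); R=np.asarray(s["eef_rot"])
print([ (R.T@(pt(213-k,0)-pt(213,0))*1000).round().astype(int).tolist() for k in range(20,361,20)])
```

```text
[[8, 19, 2], [9, 40, 3], [3, 60, 1], [-9, 77, -3], [-26, 88, -8], [-45, 93, -14], [-65, 90, -20], [-83, 81, -26], [-96, 65, -30], [-104, 46, -32], [-105, 25, -33], [-99, 5, -31], [-87, -11, -27], [-70, -23, -22], [-51, -27, -16], [-31, -25, -10], [-14, -15, -4], [0, 0, 0]]
```

```bash
cat > chk.py <<'E'
from circ2 import *
rel(); s=bot.sense(); R=np.asarray(s["eef_rot"]); g=s["ee_pos"]-.057*R[:,2]-seat; g=np.array([g@ex,g@ey,g@n])*1000; print("grasp pt",g,"r",np.hypot(g[0],g[1]),"ang",np.degrees(np.arctan2(g[1],g[0]))%360)
for nme in ("scene","top"):
    c=camera(nme); W=cloud(c)
    jx=np.array([np.cos(psi),np.sin(psi)]); jy=np.array([-jx[1],jx[0]]); o=np.array([.675,-.05])
    a=(W[...,:2]-o)@jx; b=(W[...,:2]-o)@jy
    m=(abs(a)<.06)&(abs(b)<.1)&(W[...,2]>.135)&(W[...,2]<.19); z=W[m][:,2]; h,e=np.histogram(z,np.arange(.135,.19,.001)); k=h.argmax(); print(nme,"bar mode",np.median(z[abs(z-e[k])<.0025]),h.max())
    bb=m&(abs(W[...,2]-e[k])<.004); print("  bar a range",np.percentile(a[bb],[2,50,98]))
    for lo_,hi_ in [(.06,.08),(.08,.1),(.1,.115),(.115,.124)]:
        q=bb=(abs(a)<.03)&(b>lo_)&(b<hi_)&(W[...,2]>.135)&(W[...,2]<.19); print("  b",lo_,"z",np.median(W[q][:,2]).round(4),q.sum())
    for r in regions_of("pointer_tip",c)[:1]:
        p=np.c_[a[r["region"]],b[r["region"]],W[r["region"]][:,2]]; p=p[np.isfinite(p[:,2])]; print("  ptr",round(r["confidence"],2),p[np.argsort(p[:,1])][::max(1,len(p)//7)].round(4).tolist())
E
python3 -m creep '[8,19,2,0,0,0,9,40,3,0,0,0,3,60,1,0,0,0,-9,77,-3,0,0,0,-26,88,-8,0,0,0,-45,93,-14,0,0,0,-45,93,-14,0,0,0]'; python3 chk.py
```

```text
t: 26.42
ee_pos: [0.5254, 0.0162, 0.0996]
eef_rot: [[-0.972, 0.079, 0.219], [0.077, 0.997, -0.015], [-0.22, 0.002, -0.976]]
wrist_force: [-6.2, 2.1, 6.3]
grip_width: 0.0191
grasp_force: 40.3
t 26.425 in shaft frame mm [-19.3872  61.6005  21.361 ] ang 180.10449742354723 tilt 17.298572614704643 grip 0.01910603220989369 40.289844274520874 F(ex,ey,n) [-2.3, 1.6, 8.6] j [ 0.54  0.48 -0.92  2.11  0.79  0.66  0.59]
grasp pt [-2.443  61.4536 75.7828] r 61.502111293878386 ang 92.27654252714257
scene bar mode 0.14982587324893132 372
  bar a range [-0.0308 -0.0068  0.0554]
  b 0.06 z 0.1498 123
  b 0.08 z 0.15 167
  b 0.1 z 0.15 104
  b 0.115 z 0.1496 31
  ptr 0.57 [[-0.0065, 0.1318, 0.1616], [-0.0076, 0.1451, 0.1719], [-0.0008, 0.1463, 0.1606], [0.0041, 0.1472, 0.1632], [0.0034, 0.15, 0.1567], [0.0242, 0.1535, 0.1604], [0.0268, 0.1584, 0.1617], [0.0203, 0.1699, 0.1587]]
top bar mode 0.15006951253338008 144
  bar a range [-0.0338 -0.0104  0.0542]
  b 0.06 z 0.1505 76
  b 0.08 z 0.1502 122
  b 0.1 z 0.1499 86
  b 0.115 z 0.1488 20
  ptr 0.75 [[-0.0086, 0.4591, 0.0138], [-0.0132, 0.5025, 0.0266], [-0.0191, 0.5173, 0.0219], [-0.1076, 0.5279, 0.0248], [-0.1183, 0.5366, 0.0258], [-0.1881, 0.5465, 0.0159], [-0.2256, 0.5582, 0.0185], [-0.2396, 0.579, 0.0208]]
```

```bash
python3 -m creep '[-20,-3,-6,0,0,0,-38,-12,-12,0,0,0,-51,-28,-16,0,0,0,-59,-47,-18,0,0,0,-60,-68,-19,0,0,0,-54,-88,-17,0,0,0,-42,-104,-13,0,0,0,-25,-116,-8,0,0,0,-6,-120,-2,0,0,0,14,-118,4,0,0,0,31,-108,10,0,0,0,45,-93,14,0,0,0,53,-74,16,0,0,0,54,-53,17,0,0,0,48,-33,15,0,0,0,36,-16,11,0,0,0,19,-5,6,0,0,0,0,0,0,0,0,0,0,0,0,0,0,0]'; python3 chk.py
python3 - <<'E'
from circ2 import *
# detailed pointer points from scene/top near bar end
jx=np.array([np.cos(psi),np.sin(psi)]); jy=np.array([-jx[1],jx[0]]); o=np.array([.675,-.05])
for nme in ("scene","top","wrist"):
    c=camera(nme); W=cloud(c); a=(W[...,:2]-o)@jx; b=(W[...,:2]-o)@jy
    m=(abs(a)<.03)&(b>.122)&(b<.18)&(W[...,2]>.14)
    ids=np.argwhere(m); 
    for v,u in ids[np.argsort(b[m])][::max(1,len(ids)//16)]: print(nme,(u,v),a[v,u].round(4),b[v,u].round(4),W[v,u,2].round(4),c["frame"][v,u])
E
```

```text
t: 29.0
ee_pos: [0.5252, 0.0158, 0.0995]
eef_rot: [[-0.972, 0.079, 0.22], [0.077, 0.997, -0.016], [-0.22, 0.002, -0.975]]
wrist_force: [-7.4, 3.0, 5.7]
grip_width: 0.0191
grasp_force: 40.5
t 29.0 in shaft frame mm [-19.5923  61.1679  21.3803] ang 180.08934961915566 tilt 17.287026080813146 grip 0.01906812623429621 40.50089120864868 F(ex,ey,n) [-3.7, 2.4, 8.7] j [ 0.53  0.47 -0.91  2.11  0.78  0.66  0.59]
grasp pt [-2.6589 61.0485 75.8055] r 61.10640893680904 ang 92.49389112491393
scene bar mode 0.15689857887275682 354
  bar a range [-0.03   -0.0066  0.0539]
  b 0.06 z 0.1565 141
  b 0.08 z 0.1567 171
  b 0.1 z 0.1568 106
  b 0.115 z 0.1565 33
  ptr 0.76 [[-0.0055, 0.1307, 0.1596], [0.0195, 0.1437, 0.1728], [0.0154, 0.1458, 0.172], [0.0192, 0.1468, 0.1626], [0.0109, 0.1488, 0.1701], [-0.0141, 0.1531, 0.161], [0.0275, 0.1568, 0.1635], [0.0202, 0.1673, 0.1682]]
top bar mode 0.15631702805821512 180
  bar a range [-0.0328 -0.0098  0.0551]
  b 0.06 z 0.1565 73
  b 0.08 z 0.1569 122
  b 0.1 z 0.1563 87
  b 0.115 z 0.1549 21
  ptr 0.67 [[-0.0145, 0.1352, 0.1652], [-0.0088, 0.1423, 0.1574], [-
[... 1939 characters left out ...]
np.int64(230), np.int64(162)) -0.0032 0.1537 0.1693 [202 172 113]
top (np.int64(230), np.int64(155)) 0.0211 0.1551 0.1648 [158 149 147]
top (np.int64(228), np.int64(157)) 0.0018 0.1565 0.2003 [240 230 225]
top (np.int64(229), np.int64(154)) 0.0246 0.1585 0.1639 [157 149 146]
top (np.int64(228), np.int64(162)) -0.0044 0.1594 0.1722 [156 125  79]
top (np.int64(228), np.int64(154)) 0.0251 0.1617 0.1625 [151 141 138]
top (np.int64(226), np.int64(159)) -0.0031 0.1628 0.1961 [111 105 106]
top (np.int64(225), np.int64(159)) -0.0035 0.1657 0.1969 [138 116  85]
top (np.int64(225), np.int64(163)) -0.0075 0.1685 0.1716 [155 127  75]
top (np.int64(224), np.int64(162)) -0.0031 0.1722 0.1682 [132 105  64]
```

The bar has risen to 0.1567. The pointer blade reads about 0.162–0.163. I'll wind another 120°, then release and look close with the wrist camera.

```bash
python3 -m creep '[-20,-3,-6,0,0,0,-38,-12,-12,0,0,0,-51,-28,-16,0,0,0,-59,-47,-18,0,0,0,-60,-68,-19,0,0,0,-54,-88,-17,0,0,0,-54,-88,-17,0,0,0]' >/dev/null; python3 -c "
from circ2 import *
rel()"; python3 -m creep '[0,0,0,0,0,0,0,0,0,0,0,0,0,0,0,0,0,0]' 0.35 >/dev/null; python3 -m creep '[0,0,-30,0,0,0,0,0,-60,0,0,0,0,0,-70,0,0,0,0,0,-70,0,0,0]'
python3 - <<'E'
from circ2 import *
s=bot.sense(); R=np.asarray(s["eef_rot"]); rel()
jx=np.array([np.cos(psi),np.sin(psi)]); jy=np.array([-jx[1],jx[0]]); t=np.r_[np.array([.675,-.05])+jx*-.01+jy*.115,.16]; print("target",t)
cz=R@[-.2844,0,.9587]; pc=t-.23*cz; p=pc-R@[.0726,-.0015,-.1793]; go(p,R); print(p, "tips",p-.05*R[:,2])
q=move(np.array(s["joints"]),p,R); print(q.round(2))
E
```

```text
t 30.225 in shaft frame mm [ 38.6483 -27.6981  21.4779] ang 180.0104956067624 tilt 17.06518850979329 grip 0.01911521653165031 40.74394226074219 F(ex,ey,n) [2.1, 1.1, 7.7] j [ 0.75  0.52 -0.98  1.96  0.71  0.76  0.88]
t: 31.1
ee_pos: [0.5522, -0.076, 0.1966]
eef_rot: [[-0.972, 0.08, 0.221], [0.078, 0.997, -0.018], [-0.222, 0.0, -0.975]]
wrist_force: [0.5, -0.6, -1.0]
grip_width: 0.0555
grasp_force: 0.0
t 31.1 in shaft frame mm [ 58.6997 -28.1308  88.2245] ang 180.03407817823538 tilt 17.19007883558166 grip 0.05545649395533312 0.0 F(ex,ey,n) [-0.0, -0.5, -1.2] j [ 0.86  0.43 -1.09  1.9   0.56  0.88  1.01]
target [0.6743 0.0654 0.16  ]
 shift mm [-106.7  152.3   18.9] rv [0. 0. 0.] rows>= 3
[0.6723 0.0671 0.2018] tips [0.6613 0.068  0.2505]
[ 0.39  0.59 -0.95  1.59  0.67  1.07  0.77]
```

```bash
python3 -m creep '[-35,50,-5,0,0,0,-70,100,-5,0,0,0,-107,152,0,0,0,0,-107,152,0,0,0,0,-107,152,0,0,0,0]' >/dev/null
python3 - <<'E'
from circ2 import *
jx=np.array([np.cos(psi),np.sin(psi)]); jy=np.array([-jx[1],jx[0]]); o=np.array([.675,-.05])
for k in range(2):
    c=camera("wrist"); W=cloud(c); a=(W[...,:2]-o)@jx; b=(W[...,:2]-o)@jy; z=W[...,2]
    for l in np.arange(.06,.155,.005):
        m=(a>-.028)&(a<.0)&(b>l)&(b<l+.005)&(z>.14)&(z<.2)
        if m.sum()>5: print(round(l,3),m.sum(),"med z",np.median(z[m]).round(4),"p10,90",np.percentile(z[m],[10,90]).round(4),"a",np.percentile(a[m],[5,95]).round(4),np.median(c["frame"][m],0))
    m=(z>.155)&(z<.17)&(b>.123)&(b<.145)&(abs(a)<.035)&(c["frame"].min(2)>110); print("blade",m.sum(),np.median(z[m]),a[m].min(),a[m].max(),b[m].min())
    u,v=proj(c,[np.r_[o+jx*-.01+jy*.115,.16]]); print(u,v)
np.savez("w7.npz",W=W,frame=c["frame"]); print(bot.sense()["t"])
E
```

```text
0.06 172 med z 0.1614 p10,90 [0.1606 0.1623] a [-0.0266 -0.002 ] [156. 146. 148.]
0.065 179 med z 0.1614 p10,90 [0.1606 0.1622] a [-0.0265 -0.0016] [156. 146. 148.]
0.07 171 med z 0.1615 p10,90 [0.1605 0.1625] a [-0.0265 -0.0012] [155. 146. 147.]
0.075 172 med z 0.1615 p10,90 [0.1607 0.1624] a [-0.0263 -0.0019] [155.  145.  146.5]
0.08 175 med z 0.1615 p10,90 [0.1606 0.1624] a [-0.0267 -0.0015] [155. 144. 146.]
0.085 179 med z 0.1614 p10,90 [0.1606 0.1624] a [-0.0266 -0.0017] [154. 144. 146.]
0.09 173 med z 0.1615 p10,90 [0.1604 0.1624] a [-0.027  -0.0014] [153. 144. 145.]
0.095 170 med z 0.1616 p10,90 [0.1605 0.1625] a [-0.0265 -0.0014] [153. 144. 145.]
0.1 169 med z 0.1615 p10,90 [0.1606 0.1624] a [-0.0262 -0.0018] [153. 143. 145.]
0.105 173 med z 0.1615 p10,90 [0.1605 0.1625] a [-0.0264 -0.0016] [153. 143. 145.]
0.11 175 med z 0.1615 p10,90 [0.1606 0.1623] a [-0.0266 -0.0015] [152. 143. 145.]
0.115 174 med z 0.1614 p10,90 [0.1606 0.1623] a [-0.0264 -0.0016] [152. 142. 144.]
0.12 59 med z 0.1611 p10,90 [0.1604 0.162 ] a [-0.026  -0.0013] [116. 109. 111.]
0.13 59 med z 0.1623 p10,90
[... 1405 characters left out ...]
15 175 med z 0.1614 p10,90 [0.1605 0.1622] a [-0.0265 -0.0016] [152. 142. 144.]
0.12 56 med z 0.1607 p10,90 [0.1598 0.1619] a [-0.0266 -0.0021] [117.5 110.  112.5]
0.13 63 med z 0.1625 p10,90 [0.1602 0.1634] a [-0.0163 -0.0046] [252. 249. 245.]
0.135 93 med z 0.1625 p10,90 [0.1596 0.1631] a [-0.0163 -0.005 ] [252. 249. 245.]
0.14 96 med z 0.1624 p10,90 [0.1597 0.1633] a [-0.0164 -0.0045] [252. 249. 245.]
0.145 158 med z 0.1664 p10,90 [0.1613 0.1717] a [-0.0162 -0.0013] [249.  226.5 112. ]
0.15 228 med z 0.1714 p10,90 [0.1614 0.1915] a [-0.0169 -0.001 ] [221.5 200.  160. ]
blade 250 0.1624798702534575 -0.016686284639432614 -0.0036831452449012565 0.1320338423430433
[280.3332] [202.5784]
31.825
```

Run:
```python
from circ2 import *
z=np.load("w7.npz"); W=z["W"];F=z["frame"]
jx=np.array([np.cos(psi),np.sin(psi)]); jy=np.array([-jx[1],jx[0]]); o=np.array([.675,-.05])
a=(W[...,:2]-o)@jx; b=(W[...,:2]-o)@jy; Z=W[...,2]
m=(abs(a)<.05)&(b>.06)&(b<.118)&(Z>.155)&(Z<.168)
h=np.histogram(a[m],np.arange(-.05,.051,.005)); print(h[0]); 
for l in np.arange(-.04,.03,.005):
    k=m&(a>l)&(a<l+.005); 
    if k.sum()>20: print(l.round(3),k.sum(),Z[k].mean().round(5))
k=(a>-.016)&(a<-.005)&(b>.128)&(b<.144)&(Z>.158)&(Z<.166); print(np.histogram(Z[k],np.arange(.158,.1661,.0005)))
# 4 camera-mean of a new shot
```

```text
[  0   0   0 531 399 372 373 358 338 338 354 251 215 188 182 175 170 165
 154 163]
-0.035 531 0.16015
-0.03 399 0.16209
-0.025 372 0.16187
-0.02 373 0.16163
-0.015 358 0.16138
-0.01 338 0.16113
-0.005 338 0.16089
-0.0 354 0.16104
0.005 251 0.16162
0.01 215 0.16079
0.015 188 0.15985
0.02 182 0.15946
0.025 175 0.15926
0.03 170 0.15903
(array([ 0,  2,  4,  0,  0,  1,  6, 21, 41, 62, 30, 10,  0,  0,  0,  0]), array([0.158 , 0.1585, 0.159 , 0.1595, 0.16  , 0.1605, 0.161 , 0.1615,
       0.162 , 0.1625, 0.163 , 0.1635, 0.164 , 0.1645, 0.165 , 0.1655,
       0.166 ]))
```

At mid-width the bar is at 0.1612 and the pointer at 0.1627, so about 1.5 mm (54°) remains. Re-gripping by exactly reversing the moves.

```bash
python3 -m creep '[35,-50,-5,0,0,0,70,-100,-5,0,0,0,107,-152,0,0,0,0,107,-152,0,0,0,0,107,-152,20,0,0,0,107,-152,45,0,0,0,107,-152,70,0,0,0,107,-152,70,0,0,0,107,-152,70,0,0,0]' >/dev/null; python3 -c "
from circ2 import *
rel()"; python3 -m creep '[0,0,0,0,0,0,0,0,0,0,0,0,0,0,0,0,0,0,0,0,0,0,0,0]' 1 40 && python3 -m creep '[6,-9,2,0,0,0,12,-16,4,0,0,0,20,-23,6,0,0,0,29,-28,9,0,0,0,36,-30,11,0,0,0,42,-31.5,13,0,0,0,42,-31.5,13,0,0,0,42,-31.5,13,0,0,0]'; python3 -m creep '[0,0,0,0,0,0,0,0,0,0,0,0,0,0,0,0,0,0]' 0.35 >/dev/null; python3 -m creep '[0,0,-30,0,0,0,0,0,-60,0,0,0,0,0,-70,0,0,0,0,0,-70,0,0,0]'
python3 - <<'E'
from circ2 import *
s=bot.sense(); R=np.asarray(s["eef_rot"])
go([s["ee_pos"][0],s["ee_pos"][1],.215],R); go([.668,.069,.219],R)
E
```

```text
t 32.95 in shaft frame mm [ 38.5314 -27.5459  22.0253] ang 180.0600741460402 tilt 17.17898927454319 grip 0.055203497210345946 0.0 F(ex,ey,n) [0.5, -0.2, 0.7] j [ 0.75  0.52 -0.98  1.96  0.7   0.76  0.88]
t: 33.45
ee_pos: [0.5681, -0.076, 0.1291]
eef_rot: [[-0.972, 0.079, 0.222], [0.077, 0.997, -0.016], [-0.223, 0.001, -0.975]]
wrist_force: [-2.4, 2.7, 7.1]
grip_width: 0.0186
grasp_force: 38.9
t: 34.45
ee_pos: [0.5301, -0.1044, 0.1083]
eef_rot: [[-0.971, 0.079, 0.226], [0.077, 0.997, -0.016], [-0.227, 0.001, -0.974]]
wrist_force: [2.6, 0.6, 9.2]
grip_width: 0.0191
grasp_force: 39.4
t: 35.33
ee_pos: [0.5116, -0.1045, 0.1745]
eef_rot: [[-0.972, 0.081, 0.221], [0.079, 0.997, -0.018], [-0.222, 0.0, -0.975]]
wrist_force: [-0.5, 0.5, 0.3]
grip_width: 0.0558
grasp_force: 0.0
 shift mm [ -9.    0.  -39.5] rv [0. 0. 0.] rows>= 1
 shift mm [-148.2  185.6  -11.9] rv [0. 0. 0.] rows>= 4
```

```bash
cat > meas.py <<'E'
from circ2 import *
jx=np.array([np.cos(psi),np.sin(psi)]); jy=np.array([-jx[1],jx[0]]); o=np.array([.675,-.05])
for i in range(3):
    c=camera("wrist"); W=cloud(c); a=(W[...,:2]-o)@jx; b=(W[...,:2]-o)@jy; Z=W[...,2]
    k=(a>-.014)&(a<-.008)&(b>.07)&(b<.117)&(Z>.155)&(Z<.17); g=(a>-.016)&(a<-.005)&(b>.131)&(b<.143)&(Z>.158)&(Z<.167)
    h,e=np.histogram(Z[g],np.arange(.158,.168,.0005)); j=h.argmax()
    print("bar",np.median(Z[k]).round(5),"ptr med",np.median(Z[g]).round(5),"near mode",Z[g][abs(Z[g]-e[j]-.00025)<.001].mean().round(5),k.sum(),g.sum())
D=W-seat; s=np.stack([D@ex,D@ey,D@n],-1)*1000; q=(np.hypot(s[...,0],s[...,1])<12)&(s[...,2]>80)&(s[...,2]<100)
print("boss top",q.sum(),np.median(s[q][:,2]) if q.any() else "",bot.sense()["t"])
E
python3 -m creep '[-9,0,-40,0,0,0,-50,60,-35,0,0,0,-85,105,-30,0,0,0,-120,150,-20,0,0,0,-148,186,-12,0,0,0,-148,186,-12,0,0,0,-148,186,-12,0,0,0]' >/dev/null; python3 meas.py
```

```text
bar 0.16276 ptr med 0.16251 near mode 0.16263 342 171
bar 0.16271 ptr med 0.16264 near mode 0.16266 348 159
bar 0.16279 ptr med 0.16254 near mode 0.16273 342 166
boss top 0  36.35
```

The bar is level with the pointer to about 0.1 mm. Last check: that the crank is still home, then move clear and hand in.

```bash
python3 -m creep '[60,0,-50,0,0,0,100,0,-90,0,0,0,100,0,-90,0,0,0,100,0,-90,0,0,0]'
python3 - <<'E'
from circ2 import *
for nme in ("scene","top"):
    c=camera(nme); W=cloud(c); D=W-seat; s=np.stack([D@ex,D@ey,D@n],-1)*1000
    q=(np.hypot(s[...,0],s[...,1])<11)&(s[...,2]>75)&(s[...,2]<100); g=(np.hypot(s[...,0],s[...,1])<75)&(np.hypot(s[...,0],s[...,1])>45)&(s[...,2]>93)&(s[...,2]<106)
    print(nme,q.sum(),np.median(s[q],0) if q.any() else "",g.sum(),np.median(s[g],0) if g.any() else "")
print(bot.sense()["t"])
E
```

```text
t: 36.85
ee_pos: [0.5507, 0.0779, 0.2855]
eef_rot: [[-0.972, 0.082, 0.222], [0.08, 0.997, -0.019], [-0.223, -0.001, -0.975]]
wrist_force: [0.1, -0.5, -0.1]
grip_width: 0.0553
grasp_force: 0.0
scene 22 [ 0.0896  0.1612 86.8609] 32 [ 19.4398 -60.7411  96.2103]
top 39 [-1.6678 -0.3577 86.9169] 35 [ 15.7984 -58.7518  98.2734]
36.95
```

The crank is home on the shaft: boss top at about 87–88 mm and grip at about 98 mm.

```bash
python3 -c "
from rig import ticket
print(ticket.close_job())"
```

```text
the job is handed in; nothing more can be done
None
```

The job is handed in at about 37 s: the crank is fully home on the shaft and still there, the jack has raised the near bar to within about 0.2 mm of the pointer tip by wrist-camera depth, and I touched neither the frame nor the other tools.

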